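# Roll the splashback tiles level

### The job

Take the hand roller from its rest and, holding it square to the sloped panel so that its wheel lies flat, roll it with steady pressure along the row from left to right as the robot sees it, until the three proud tiles lie level with the finished tiles at both ends. Press the tiles with the roller's wheel only, firmly but not so hard as to crack them, then hang the roller back upright in its rest and let go. Leave everything else where it is.

Things in the scene. Friction and masses are not known exactly. Their poses are not given: they have to be found in the camera images.
- roller: loose hand roller, 82 x 100 x 116 mm, 0.3 to 0.5 kg. Origin: wheel's lowest point, mid width; z up through the grip, y the rolling direction, x along the axle. Rubber wheel 50 mm across, 60 mm wide, free-turning in a steel fork; over it a steel bridge plate (82 in x, 100 in y, z = 58 to 66 mm); on that a wooden grip block. Same if turned half round
- roller_grip (a point): where to pinch the roller: mid grip block, 97 mm above the roller's origin along its z. The block is 70 mm long in x, 28 mm thick in y (close the fingers along y), from z = 66 to 116 mm above the roller's origin
- rest: fixed steel roller rest: base 100 x 120 x 10 mm, two upright walls 75 mm long in x, inner faces at y = +-31, outer +-43 mm, tops 74 mm up. Origin under its base's centre. The roller hangs upright, wheel between the walls (6 mm free each side), bridge plate on the wall tops, roller origin 16 mm above the rest's, its y along the rest's y (either way round)
- panel: plywood board 120 x 270 mm fixed on a stand, tilted 30 degrees, far edge higher. Origin: centre of its upper face (65 mm above the table); z its normal, y along the tile row to the robot's left, x up the slope. All tiles are white, 96 mm long in x. Fixed finished end tiles, 36 mm wide at y = +112 and -112 mm, have tops at z = 12 mm
- stand: fixed plywood stand that carries the panel, footprint 150 x 270 mm. Origin under its centre, 65 mm straight below the panel's origin
- wheel (a joint): turn of the roller's wheel about its axle, rad; free
- tile_left (a joint): how far the left tile (60 mm wide, centred at panel y = +62 mm, top at panel z = 18 mm minus this) is pressed into its black adhesive pad, m: 0 fully proud, 0.006 level with the end tiles, 0.007 its stop; starts at 0 to 0.001. About 8 N (plus 60 N s/m) sinks it straight along the panel's normal; it stays where left
- tile_mid (a joint): how far the middle tile (60 mm wide, centred at panel y = 0 mm, top at panel z = 18 mm minus this) is pressed into its black adhesive pad, m: 0 fully proud, 0.006 level with the end tiles, 0.007 its stop; starts at 0 to 0.001. About 8 N (plus 60 N s/m) sinks it straight along the panel's normal; it stays where left
- tile_right (a joint): how far the right tile (60 mm wide, centred at panel y = -62 mm, top at panel z = 18 mm minus this) is pressed into its black adhesive pad, m: 0 fully proud, 0.006 level with the end tiles, 0.007 its stop; starts at 0 to 0.001. About 8 N (plus 60 N s/m) sinks it straight along the panel's normal; it stays where left
- spare_tiles: bystander: a stack of three loose spare tiles, 60 x 96 x 30 mm, behind the stand; origin under its centre
- mug: bystander: blue mug, 76 mm across, 85 mm tall, behind the roller rest; origin under its centre
- spatula: bystander: kitchen spatula lying flat, near left; origin under its middle
- bowl: bystander: white bowl, 120 mm across, 50 mm tall, near right; origin under its centre
- sponge_dish: bystander: white dish with a yellow sponge, 90 x 130 x 31 mm, near left; origin under its centre
Things that resemble listed ones, but are neither listed nor needed, are in the scene too. Leave any red look-alike of the rest alone. What is shaped like the roller but yellow is not meant.

How it is judged (in metres and radians):
On the way, in this order (a step that is already met when the one before it is completed fails the run):
1. the roller is lifted out of its rest (50 mm or more) (z of roller in the frame of rest above 0.066 m), for 0.1 s.
2. the turning wheel, within 17 degrees of square to the panel, presses on the left tile, which is sunk at least 3.8 mm (contact force between wheel and tile_left above 2 N and value of joint tile_left above 0.0038 m and angle between the z axis of roller and the z axis of panel, either way round below 0.3 rad and (velocity of joint wheel above 0.3 rad/s or velocity of joint wheel below -0.3 rad/s)), for 0.1 s.
3. the turning wheel, within 17 degrees of square to the panel, presses on the middle tile, which is sunk at least 3.8 mm (contact force between wheel and tile_mid above 2 N and value of joint tile_mid above 0.0038 m and angle between the z axis of roller and the z axis of panel, either way round below 0.3 rad and (velocity of joint wheel above 0.3 rad/s or velocity of joint wheel below -0.3 rad/s)), for 0.1 s.
4. the turning wheel, within 17 degrees of square to the panel, presses on the right tile, which is sunk at least 3.8 mm (contact force between wheel and tile_right above 2 N and value of joint tile_right above 0.0038 m and angle between the z axis of roller and the z axis of panel, either way round below 0.3 rad and (velocity of joint wheel above 0.3 rad/s or velocity of joint wheel below -0.3 rad/s)), for 0.1 s.
At the end, for the whole second after the job is handed in: all three tiles are sunk at least 3.8 mm (at most 2.2 mm above the end tiles), and the released roller hangs still and upright (0.1 rad) in its rest: within 22 mm of its centre, origin 12 to 20 mm above the rest's, y along the rest's y within 0.25 rad (value of joint each of tile_left, tile_mid, tile_right above 0.0038 m and horizontal distance between roller and rest below 0.022 m and z of roller in the frame of rest between 0.012 and 0.02 m and angle between roller's own z axis and vertical below 0.1 rad and angle between the y axis of roller and the y axis of rest, either way round below 0.25 rad and linear speed of roller below 0.02 m/s and contact force between the fingers and roller below 0.2 N); the robot touches nothing.
It fails at once if a tile of the row is pressed with more than 80 N (contact force between anything else and tile_left above 80 N or contact force between anything else and tile_mid above 80 N or contact force between anything else and tile_right above 80 N).
It fails at once if the gripper or arm presses a tile of the row (contact force between any of the fingers, the arm and tile_left above 2 N or contact force between any of the fingers, the arm and tile_mid above 2 N or contact force between any of the fingers, the arm and tile_right above 2 N).
It fails at once if a bystander is moved more than 20 mm (distance of any of spare_tiles, mug, spatula, bowl, sponge_dish from where it was at the start of the episode above 0.02 m).
It also fails if it takes over 58 s, if anything falls off the work surface, if the arm or the gripper's body presses on something with over 40 N, if the wrist force passes 120 N, or if a joint passes its speed limit or range.

### The arm

A 6-joint arm with a two-finger parallel gripper is mounted at the origin on the work surface. World frame = base frame: x ahead of the robot, y to its left, z up, the work surface at z = 0. Lengths are in m, angles in degrees, forces in N, time in s.
With the tool pointing down it reaches from about 0.375 to 0.9 m from the base axis. Payload 3.1 kg.
Tool frame: the origin (TCP) lies midway between the tips of the shut fingers; the grasp point (between the pads) lies 19 mm behind it; z points along the fingers, y is the line along which they close (so a half turn about z gives the same grasp; the last joint's range is limited). The gripper opens to 87 mm and grips with 3 to 60 N. Pads are 19 mm wide; open, the fingers measure 117 mm over their backs; the gripper's body (75 mm by 190 mm) begins 51 mm behind the grasp point.
Start: joints at [61.335, 30.224, 82.088, -0, 67.689, -10.227], TCP at [0.198, 0.593, 0.187] pointing down, gripper open.
Joint ranges: [-176.69, 176.69], [-43.24, 126.21], [12.49, 139.97], [-82, 262], [0, 151.66], [-163.58, 163.58]. Speed limits (degrees/s): [159.86, 159.86, 180, 180, 180, 180].

### API

Orientations are given as a 3x3 rotation matrix whose columns are the frame's x, y, z axes.
In Python, from rig import read_state, optics, bot gives the robot as it stands. The module is installed in compiled form; this text tells all that it offers.
- The arm moves only by the tool send_rows, never from a script. Its argument "commands" is a list of rows, each a list of 7 numbers: the turn, a rotation vector about the tool's x, y, z in units of 5 degrees (1.0 is 5 degrees), then the shift along the tool's x, y, z in units of 30 mm (1.0 is 30 mm), then the opening, from 0 (shut) to 1 (fully open). In form: [[rx, ry, rz, tx, ty, tz, gripper], ...]. A call has 1 to 20 rows; each row is the pose to reach, as a shift and turn from the pose commanded when the call began, along the tool's axes at that moment; what a row does not reach only later rows make up. A row lasts 1/12 s, in which the tool goes at most 41.7 mm and 7.16 degrees, less where a joint would pass 70% of its speed; a pose out of reach is approached as far as the arm can. A call with a gripper value outside its range is refused whole. The fingers move at their own pace and stop on an object; the grip force is fixed at half the most. Time passes only in rows, so rows that repeat a pose let the fingers close. It gives the time, the measured TCP pose, the force, the opening and the grip force at its end, in the units of the state.
- read_state(): the state, without advancing time (a new reading comes with each control period).
- optics.capture(name): name is "side" or "top" or "wrist"; returns a dict with "image" (420x560x3 uint8, blue, green, red), "intrinsics" (3x3 intrinsics, pixels), "extrinsics" (4x4, takes a point from world to camera coordinates); the wrist camera has in their place "T_tool_cam" (4x4, takes a point from camera to tool coordinates, whose origin is the TCP and whose axes are the flange's). Camera axes: x right, y down, z forward; pixel columns grow to the right and rows downward; lengths in m; the calibration is good to about 2 mm. The wrist camera is an equidistant fisheye: a pixel r from the principal point sees the ray r / f radians off the axis. A picture is of the moment at which its call begins: read the wrist's pose just before it. There is no depth.
- bot.hand_in(): hands the job in; it is judged then, once.
The state is a dict: "time_s": time; "joint_positions": joint angles; "qvel": joint speeds; "tau": joint torques, N m; "position": TCP position; "tcp_rot": TCP orientation; "force": force on the tool from outside, world axes, zero at the start; "moment": the same for the moment, N m; "opening": opening from 0.0 (shut) to 1.0 (fully open); "grasp_force": force on a finger pad.
Only numpy, scipy, OpenCV 4.12 (cv2) and the standard library are available. Lean on these libraries where they do the work, as an engineer would, in place of code of your own. Each camera call takes 0.05 s, during which the arm holds its last target. There are 200 camera calls.

## Working session

There is one attempt and no reset: what is moved stays moved. The work goes in short steps, Python scripts to look and compute and a tool call to move; the robot and the scene stay as the last step left them, time stands still between calls to the robot, and variables do not carry over. Pictures are saved under pics/ and viewed, at most 10 in all, crops included, and the job is handed in when it is done.

Besides the shell and the picture viewer there is one more tool, called after "Request:" as a command line: name --pt "numbers of a row" for each row, then --argument value for the rest. send_rows: Moves the arm, as the interface text tells. Its arguments: {"type":"object","properties":{"commands":{"type":"array","items":{"type":"array","items":{"type":"number"}}}},"required":["commands"]}

```bash
mkdir -p pics
python3 - <<'E'
from rig import read_state, optics, bot
import cv2,numpy as np
s=read_state(); print(s['time_s'],s['position'],s['tcp_rot'],s['force'],s['opening'])
for n in ['side','top','wrist']:
    c=optics.capture(n); cv2.imwrite(f'pics/{n}0.png',c['image'])
    print(n,np.round(c['intrinsics'],1).tolist(), np.round(c.get('extrinsics',c.get('T_tool_cam')),4).tolist())
a=cv2.imread('pics/side0.png');b=cv2.imread('pics/top0.png')
E
```

```text
0.0 [0.1972741  0.59221597 0.18578522] [[-9.48660993e-01  3.16293099e-01 -9.98421942e-04]
 [ 3.16294467e-01  9.48659260e-01 -1.84883297e-03]
 [ 3.62389110e-04 -2.06971106e-03 -9.99997792e-01]] [ 0.05543038 -0.93294708  0.25507148] 0.9990130211005447
side [[419.7, 0.0, 275.7], [0.0, 419.7, 213.8], [0.0, 0.0, 1.0]] [[0.9845, -0.1753, -0.0008, -0.463], [-0.1167, -0.652, -0.7492, 0.1601], [0.1308, 0.7377, -0.6624, 1.1176], [0.0, 0.0, 0.0, 1.0]]
top [[525.8, 0.0, 273.7], [0.0, 525.8, 210.5], [0.0, 0.0, 1.0]] [[-0.0134, -0.9999, -0.005, 0.0819], [-0.9912, 0.0139, -0.1318, 0.5109], [0.1319, 0.0032, -0.9913, 1.3155], [0.0, 0.0, 0.0, 1.0]]
wrist [[325.2, 0.0, 279.9], [0.0, 325.2, 214.9], [0.0, 0.0, 1.0]] [[0.0008, -0.9628, -0.2702, 0.0729], [1.0, 0.0008, 0.0003, 0.0], [-0.0, -0.2702, 0.9628, -0.1986], [0.0, 0.0, 0.0, 1.0]]
```

View pics/side0.png

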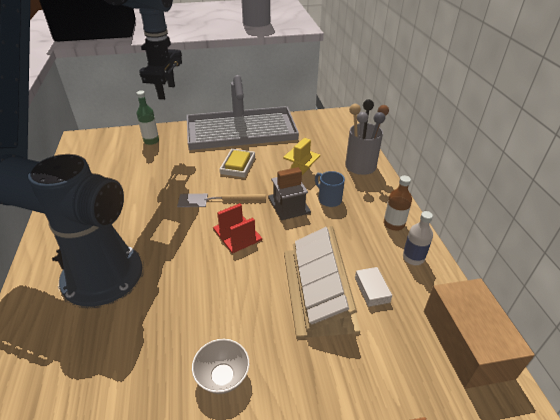

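View pics/top0.png

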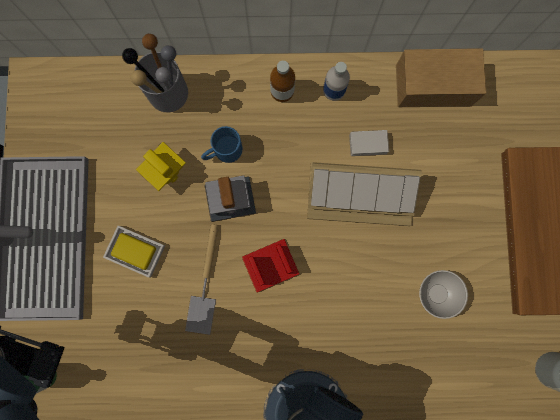

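Candidates: the brown-grip roller in the steel rest (top 229,195; side 290,188), the yellow look-alike (top 160,166; side 302,155) and the red rest (top 270,265; side 237,228). By the description I choose the brown-grip one. I'll check it in a close crop, together with the panel.

Run:
```python
import cv2,numpy as np
a=cv2.imread('pics/side0.png');b=cv2.imread('pics/top0.png')
r=lambda im,x,y,w,h,s:cv2.resize(im[y:y+h,x:x+w],None,fx=s,fy=s,interpolation=cv2.INTER_CUBIC)
p=np.hstack([r(a,255,160,64,64,5),r(b,198,168,64,64,5)])   # 320 high, 640 wide
q=np.hstack([r(a,275,220,100,120,2.3),r(b,300,155,130,75,3)])if 0 else None
q1=r(a,280,222,85,120,2.3);q2=r(b,300,155,126,76,3)
C=np.zeros((600,640,3),np.uint8);C[:320]=p;C[320:320+q1.shape[0],:q1.shape[1]]=q1;C[320:320+q2.shape[0],230:230+q2.shape[1]]=q2
cv2.imwrite('pics/crop1.png',C)
```

```text
(no output)
```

View pics/crop1.png

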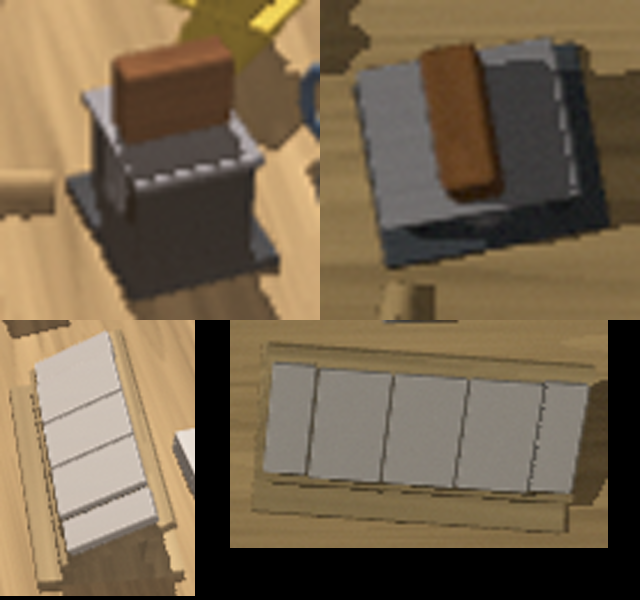

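The crop confirms the brown-block roller with its plate on the steel rest, and the white tile row: three proud tiles with their seams and two end tiles. I'll triangulate the corners from both views.

```bash
cat > h.py <<'E'
import numpy as np,cv2
from scipy.spatial.transform import Rotation as R
CAM={'side':(np.array([[419.7,0,275.7],[0,419.7,213.8],[0,0,1]]),np.array([[0.9845,-0.1753,-0.0008,-0.463],[-0.1167,-0.652,-0.7492,0.1601],[0.1308,0.7377,-0.6624,1.1176]])),
'top':(np.array([[525.8,0,273.7],[0,525.8,210.5],[0,0,1]]),np.array([[-0.0134,-0.9999,-0.005,0.0819],[-0.9912,0.0139,-0.1318,0.5109],[0.1319,0.0032,-0.9913,1.3155]]))}
def ray(n,p):
    K,E=CAM[n]; d=E[:,:3].T@np.linalg.solve(K,[p[0],p[1],1]); return -E[:,:3].T@E[:,3],d/np.linalg.norm(d)
Tc=np.array([[0.0008,-0.9628,-0.2702,0.0729],[1,0.0008,0.0003,0],[0,-0.2702,0.9628,-0.1986]])
def wray(p,pos,rot):  # wrist fisheye pixel -> world ray
    v=np.array([p[0]-279.9,p[1]-214.9]);r=np.linalg.norm(v);t=r/325.2
    d=np.r_[v/r*np.sin(t),np.cos(t)]; rot=np.array(rot)
    return np.array(pos)+rot@Tc[:,3], rot@Tc[:,:3]@d
def tri(rays):
    A=np.zeros((3,3));b=np.zeros(3)
    for o,d in rays: M=np.eye(3)-np.outer(d,d);A+=M;b+=M@o
    x=np.linalg.solve(A,b); return x,max(np.linalg.norm((np.eye(3)-np.outer(d,d))@(x-o)) for o,d in rays)
def onz(r,z): o,d=r; return o+d*(z-o[2])/d[2]
def kabsch(P,Q): # Q ~ R P + t
    cp,cq=P.mean(0),Q.mean(0); r,e=R.align_vectors(Q-cq,P-cp); M=r.as_matrix(); return M,cq-M@cp,np.abs(Q-(P@M.T+cq-M@cp)).max()
E
python3 - <<'E'
from h import *
np.set_printoptions(precision=4,suppress=True)
print('plate');
for t,s in [((244.2,176),(307.6,192)),((250,207.4),(281,197.4)),((210.8,214),(271.4,179.4))]: print(*tri([ray('top',t),ray('side',s)]))
print('tiles TL TR BR BL');Q=[]
for t,s in [((314.3,169),(327,227.7)),((419.3,176.7),(348.7,309)),((414,212.3),(308.7,322.9)),((311,205.7),(294.8,242.9))]:
    q=tri([ray('top',t),ray('side',s)]);Q.append(q[0]);print(*q)
P=np.array([[.048,.13,.012],[.048,-.13,.012],[-.048,-.13,.012],[-.048,.13,.012]])
M,t,e=kabsch(P,np.array(Q));print(M,t,e,np.degrees(np.arccos(M[2,2])))
E
```

```text
plate
[0.5936 0.1474 0.0798] 0.00040281779609915137
[0.512  0.1335 0.0823] 0.0021241227918969642
[0.4988 0.2311 0.0775] 0.0008478485401060994
tiles TL TR BR BL
[ 0.6051 -0.027   0.094 ] 0.0011700570264282955
[ 0.5827 -0.286   0.0931] 0.0005716181074367308
[ 0.4979 -0.2792  0.0528] 0.0020425131950738847
[ 0.5205 -0.0202  0.0449] 0.001043048786198462
[[ 0.8822  0.0866 -0.4629]
 [-0.0704  0.9962  0.0522]
 [ 0.4656 -0.0135  0.8849]] [ 0.5571 -0.1538  0.0606] 0.0022326264248848995 27.76266285142022
```

Request:
send_rows --pt "0 0 -5.4 -15.3 -9.1 -1.8 1" --pt "0 0 -5.4 -15.3 -9.1 -1.8 1" --pt "0 0 -5.4 -15.3 -9.1 -1.8 1" --pt "0 0 -5.4 -15.3 -9.1 -1.8 1" --pt "0 0 -5.4 -15.3 -9.1 -1.8 1" --pt "0 0 -5.4 -15.3 -9.1 -1.8 1" --pt "0 0 -5.4 -15.3 -9.1 -1.8 1" --pt "0 0 -5.4 -15.3 -9.1 -1.8 1" --pt "0 0 -5.4 -15.3 -9.1 -1.8 1" --pt "0 0 -5.4 -15.3 -9.1 -1.8 1" --pt "0 0 -5.4 -15.3 -9.1 -1.8 1" --pt "0 0 -5.4 -15.3 -9.1 -1.8 1" --pt "0 0 -5.4 -15.3 -9.1 -1.8 1" --pt "0 0 -5.4 -15.3 -9.1 -1.8 1" --pt "0 0 -5.4 -15.3 -9.1 -1.8 1" --pt "0 0 -5.4 -15.3 -9.1 -1.8 1" --pt "0 0 -5.4 -15.3 -9.1 -1.8 1" --pt "0 0 -5.4 -15.3 -9.1 -1.8 1"

```text
time_s: 1.65
position: [0.5452, 0.1901, 0.2405]
tcp_rot: [[-0.989, -0.151, -0.001], [-0.151, 0.989, 0.0], [0.001, 0.0, -1.0]]
force: [-0.2, -0.1, 0.3]
opening: 0.999
grasp_force: 0.0
```

Run:
```python
from rig import read_state, optics
import cv2,json
s=read_state(); print(s['time_s'],s['position'],s['tcp_rot'],s['joint_positions'],s['force'])
c=optics.capture('wrist'); cv2.imwrite('pics/w1.png',c['image'])
json.dump([list(s['position']),[list(r) for r in s['tcp_rot']]],open('w1.json','w'))
```

```text
1.65 [0.54520963 0.19010475 0.24045263] [[-9.88526868e-01 -1.51038583e-01 -1.40655364e-03]
 [-1.51038903e-01  9.88527812e-01  1.22913154e-04]
 [ 1.37185276e-03  3.33947273e-04 -9.99999003e-01]] [ 8.12812299e+00  2.32406563e+01  8.53073510e+01  1.93633204e-02
  7.15307781e+01 -9.05651562e+01] [-0.23723567 -0.12843595  0.25852736]
```

View pics/w1.png

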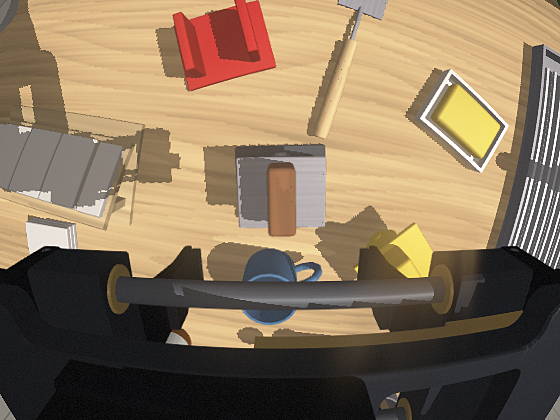

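The wrist view shows the brown grip at about (282,200) on the grey plate, which runs from about (238,157) to (326,228) and is square to the fingers. I'll refine with a crop for corner picks.

Run:
```python
import cv2
a=cv2.imread('pics/w1.png')[135:245,225:340]
a=cv2.convertScaleAbs(a,alpha=1.3,beta=20)
cv2.imwrite('pics/w1c.png',cv2.resize(a,None,fx=5,fy=5,interpolation=cv2.INTER_CUBIC))
```

```text
(no output)
```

View pics/w1c.png

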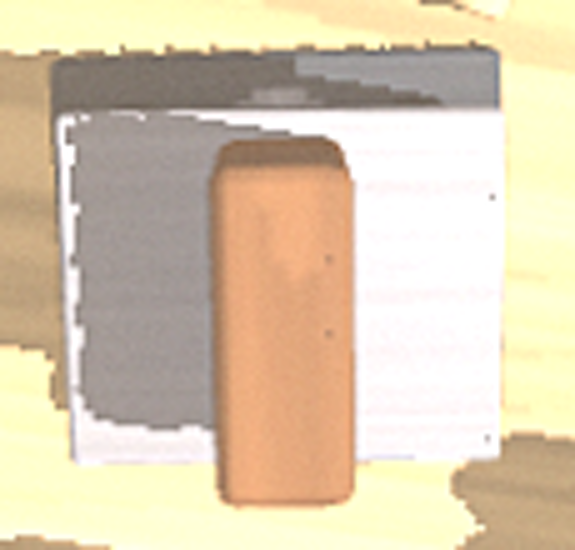

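Run:
```python
from h import *
import json
np.set_printoptions(precision=4,suppress=True)
pos,rot=json.load(open('w1.json'))
f=lambda u,v:wray((225+u/5,135+v/5),pos,rot)
P={'lxly':((250,207.4),(281,197.4),(58,113)),'lxhy':((210.8,214),(271.4,179.4),(500,109)),'hxhy':((205.6,183),None,(499,458)),'hxly':((244.2,176),(307.6,192),(75,462))}
D=[]
for k,(t,s,w) in P.items():
    rs=[ray('top',t),f(*w)]+([ray('side',s)] if s else []); print(k,*tri(rs),'onz',onz(f(*w),.082)); D.append(onz(f(*w),.082))
D=np.array(D); print(D.mean(0),[np.linalg.norm(D[i]-D[i-1]) for i in range(4)], np.degrees([np.arctan2(*(D[2]-D[1])[[1,0]]),np.arctan2(*(D[3]-D[0])[[1,0]]),np.arctan2(*(D[0]-D[1])[[0,1]])]))
B=np.array([onz(f(*w),.132) for w in [(213,170),(352,168),(353,503),(222,504)]]);print(B.mean(0),[np.linalg.norm(B[i]-B[i-1]) for i in range(4)],B)
```

```text
lxly [0.5131 0.1354 0.0803] 0.0027875519003629414 onz [0.5143 0.1371 0.082 ]
lxhy [0.499  0.2327 0.0763] 0.0017723895467114832 onz [0.4986 0.2335 0.082 ]
hxhy [0.5721 0.2421 0.1047] 0.0016981995112584697 onz [0.578 0.248 0.082]
hxly [0.5944 0.1491 0.0782] 0.001672867660949869 onz [0.5938 0.1509 0.082 ]
[0.5462 0.1924 0.082 ] [np.float64(0.08072905147236158), np.float64(0.09759961649461335), np.float64(0.0807236716248661), np.float64(0.09832654001233458)] [ 10.3548   9.8387 170.7264]
[0.546  0.1924 0.132 ] [np.float64(0.06698527357340742), np.float64(0.026412721327404857), np.float64(0.06717824541414975), np.float64(0.02621226268743441)] [[0.5152 0.1738 0.132 ]
 [0.5108 0.1998 0.132 ]
 [0.577  0.211  0.132 ]
 [0.5812 0.1851 0.132 ]]
```

Request:
send_rows --pt "0 0 -0.18 -0.04 0.06 1 1" --pt "0 0 -0.18 -0.04 0.06 2 1" --pt "0 0 -0.18 -0.04 0.06 3 1" --pt "0 0 -0.18 -0.04 0.06 3.8 1" --pt "0 0 -0.18 -0.04 0.06 4.4 1" --pt "0 0 -0.18 -0.04 0.06 4.85 1" --pt "0 0 -0.18 -0.04 0.06 4.85 1" --pt "0 0 -0.18 -0.04 0.06 4.85 1" --pt "0 0 -0.18 -0.04 0.06 4.85 0" --pt "0 0 -0.18 -0.04 0.06 4.85 0" --pt "0 0 -0.18 -0.04 0.06 4.85 0" --pt "0 0 -0.18 -0.04 0.06 4.85 0" --pt "0 0 -0.18 -0.04 0.06 4.85 0" --pt "0 0 -0.18 -0.04 0.06 4.85 0" --pt "0 0 -0.18 -0.04 0.06 4.85 0" --pt "0 0 -0.18 -0.04 0.06 4.85 0" --pt "0 0 -0.18 -0.04 0.06 4.85 0" --pt "0 0 -0.18 -0.04 0.06 4.85 0"

```text
time_s: 3.2
position: [0.5476, 0.191, 0.0952]
tcp_rot: [[-0.986, -0.164, -0.0], [-0.164, 0.986, 0.001], [-0.0, 0.001, -1.0]]
force: [-1.2, 4.2, 1.5]
opening: 0.322
grasp_force: 1.6
```

Request:
send_rows --pt "0 0 0 0 0 0 0" --pt "0 0 0 0 0 0 0" --pt "0 0 0 0 0 0 0" --pt "0 0 0 0 0 0 0" --pt "0 0 0 0 0 -0.2 0" --pt "0 0 0 0 0 -0.6 0" --pt "0 0 0 0 0 -1.2 0" --pt "0 0 0 0 0 -2 0" --pt "0 0 0 0 0 -2.8 0" --pt "0 0 0 0 0 -3.6 0" --pt "0 0 0 0 0 -4.4 0" --pt "0 0 0 0 0 -5 0" --pt "0 0 0 0 0 -5.5 0" --pt "0 0 0 0 0 -5.5 0" --pt "0 0 0 0 0 -5.5 0"

```text
time_s: 4.45
position: [0.5476, 0.1903, 0.2605]
tcp_rot: [[-0.986, -0.164, 0.001], [-0.164, 0.986, -0.0], [-0.001, -0.001, -1.0]]
force: [-0.6, 0.2, -3.2]
opening: 0.294
grasp_force: 30.0
```

Run:
```python
from rig import read_state, optics
import cv2,json,numpy as np
s=read_state(); print(s['time_s'],s['position'],s['opening'],s['grasp_force'],s['force'],s['joint_positions'])
json.dump([list(s['position']),[list(r) for r in s['tcp_rot']]],open('w2.json','w'))
w=optics.capture('wrist')['image'];a=optics.capture('side')['image']
cv2.imwrite('pics/w2.png',w);cv2.imwrite('pics/side2.png',a)
cr=cv2.resize(a[100:230,230:350],None,fx=2.5,fy=2.5)
C=np.zeros((420,880,3),np.uint8);C[:,:560]=w;C[:cr.shape[0],560:860]=cr
cv2.imwrite('pics/c2.png',cv2.resize(C,(800,382)))
```

```text
4.45 [0.54763044 0.19034857 0.26050624] 0.2944103139794734 29.999635219573975 [-0.59755874  0.21565377 -3.22622704] [ 8.14922976e+00  2.22868359e+01  8.35239769e+01 -3.51077977e-02
  7.41396829e+01 -9.12961555e+01]
```

View pics/c2.png

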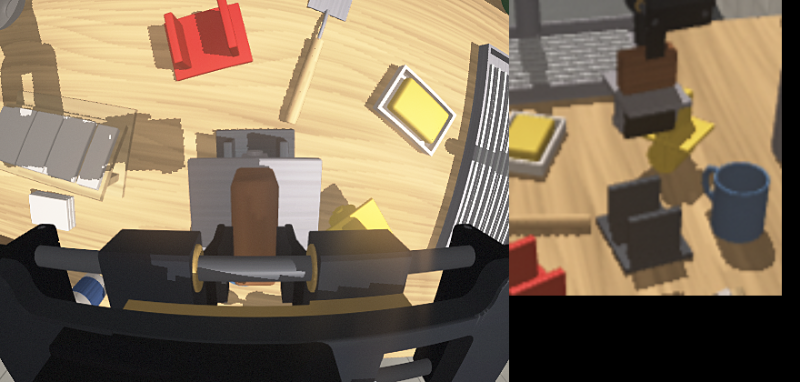

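The roller is lifted and held square, with 30 N of grip. The empty grey rest is visible below it. Next I'll compute the tilted hover over the left tile.

```bash
cat >> h.py <<'E'
YAWP=-5.0; OP=np.array([.5576,-.1536,.065]); L=.079
def Rp(): return R.from_euler('ZY',[YAWP,-30],degrees=True).as_matrix()
def pose_panel(yw,h,xw=0.):
    M=Rp(); return OP+M@[xw,yw,h+L], M@np.diag([-1,1,-1.])
def delta(p0,R0,p1,R1):
    R0=np.array(R0); return np.round(np.r_[R.from_matrix(R0.T@R1).as_rotvec(degrees=True)/5, R0.T@(np.array(p1)-p0)/.03],3)
def wheel(pos,rot): # wheel bottom in panel frame, roller z vs normal deg
    w=np.array(pos)+np.array(rot)[:,2]*L; return Rp().T@(w-OP), np.degrees(np.arccos(np.clip(-np.array(rot)[:,2]@Rp()[:,2],-1,1)))
E
python3 - <<'E'
from h import *
from rig import read_state
s=read_state();p=pose_panel(.075,.07);print(p,delta(s['position'],s['tcp_rot'],*p))
E
```

```text
(array([ 0.48992018, -0.07239229,  0.19403779]), array([[-8.62729916e-01,  8.71557427e-02,  4.98097349e-01],
       [ 7.54790873e-02,  9.96194698e-01, -4.35778714e-02],
       [-5.00000000e-01, -3.46944695e-18, -8.66025404e-01]])) [ 0.749 -6.008  2.828  3.284 -8.328  2.168]
```

Request:
send_rows --pt "0.1 -0.6 0.3 0.3 -0.8 0 0" --pt "0.2 -1.5 0.7 0.8 -2 0 0" --pt "0.35 -2.5 1.2 1.3 -3.3 0 0" --pt "0.45 -3.5 1.65 1.8 -4.6 0.2 0" --pt "0.6 -4.5 2.1 2.4 -5.9 0.6 0" --pt "0.7 -5.4 2.5 2.9 -7.2 1 0" --pt "0.75 -6 2.8 3.2 -8 1.6 0" --pt "0.75 -6 2.83 3.28 -8.33 2.1 0" --pt "0.75 -6 2.83 3.28 -8.33 2.17 0" --pt "0.75 -6 2.83 3.28 -8.33 2.17 0" --pt "0.75 -6 2.83 3.28 -8.33 2.17 0" --pt "0.75 -6 2.83 3.28 -8.33 2.17 0"

```text
time_s: 5.55
position: [0.492, -0.0717, 0.1953]
tcp_rot: [[-0.861, 0.087, 0.5], [0.076, 0.996, -0.042], [-0.502, 0.001, -0.865]]
force: [-1.1, 0.5, 0.7]
opening: 0.002
grasp_force: 0.0
```

Run:
```python
from rig import read_state, optics
from h import *
import json
s=read_state(); print(s['time_s'],s['position'],s['opening'],s['force'],s['joint_positions'],wheel(s['position'],s['tcp_rot']))
json.dump([list(s['position']),[list(r) for r in s['tcp_rot']]],open('w3.json','w'))
w,a,t=[optics.capture(n)['image'] for n in('wrist','side','top')]
cv2.imwrite('pics/w3.png',w);cv2.imwrite('pics/side3.png',a);cv2.imwrite('pics/top3.png',t)
C=np.zeros((600,800,3),np.uint8)
C[:300,:400]=cv2.resize(w,(400,300)); C[:300,400:800]=cv2.resize(t[130:250,195:355],None,fx=2.5,fy=2.5)
C[300:600,:400]=cv2.resize(a[160:310,200:400],None,fx=2,fy=2)
C[300:600,400:]=cv2.resize(a[220:340,250:410],None,fx=2.5,fy=2.5)
cv2.imwrite('pics/c3.png',C)
```

```text
5.55 [ 0.49201526 -0.07171664  0.19532638] 0.002462658154886189 [-1.0621272   0.46723847  0.73718094] [ -29.98782241   11.32619782  124.4563543    37.5707852    20.47923057
 -147.72169889] (array([0.00259537, 0.07596165, 0.07010216]), np.float64(0.16068883817270613))
```

View pics/c3.png

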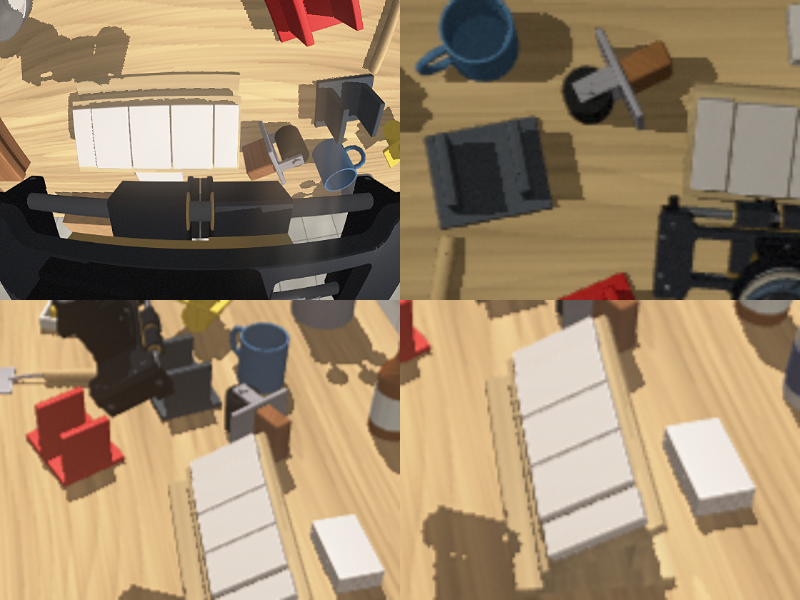

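The grip slipped in the fast turn. The roller now lies on its side between the rest and the panel, with the wheel at crop (590,95) and the block at (645,65) in the top view. The tiles look untouched. I'll move slower from here on, and first locate the fallen roller from the stored views.

Run:
```python
from h import *
from rig import read_state
t=cv2.imread('pics/top3.png');a=cv2.imread('pics/side3.png')
def brown(im,x0,y0,x1,y1,lo=(5,90,50),hi=(16,255,255)):
    m=np.zeros(im.shape[:2],np.uint8);h=cv2.cvtColor(im,cv2.COLOR_BGR2HSV);m[y0:y1,x0:x1]=cv2.inRange(h,lo,hi)[y0:y1,x0:x1]
    n,l,st,c=cv2.connectedComponentsWithStats(m);i=1+st[1:,4].argmax();return c[i],st[i],cv2.minAreaRect(cv2.findNonZero((l==i).astype(np.uint8)))
bt=brown(t,260,135,310,180);bs=brown(a,310,195,350,240);print(bt,bs)
b,e=tri([ray('top',bt[0]),ray('side',bs[0])]);print('block',b,e)
print('wheel~',onz(ray('top',(271,168)),.05),'block end',onz(ray('top',(304,150)),.05))
s=read_state()
ps=-62;M=R.from_euler('z',ps,degrees=True).as_matrix()@np.diag([-1,1,-1.])
p=np.array([b[0]-.02,b[1]+.03,.30]);print(p,delta(s['position'],s['tcp_rot'],p,M))
```

```text
(array([293.57246377, 156.0326087 ]), array([283, 146,  21,  22, 276], dtype=int32), ((294.0000305175781, 156.00001525878906), (15.20526123046875, 18.782970428466797), 63.43495178222656)) (array([336.82436261, 224.9121813 ]), array([327, 212,  19,  28, 353], dtype=int32), ((336.0, 225.5), (27.0, 18.0), 90.0))
block [0.64974433 0.02197479 0.05156552] 0.00027220361210324775
wheel~ [0.61986358 0.08030056 0.05      ] block end [ 0.665889  -0.0052547  0.05     ]
[0.62974433 0.05197479 0.3       ] [ 3.015  5.532 11.146 -5.382  4.485 -0.875]
```

Request:
send_rows --pt "0 0 0 0 0 -1.3 1" --pt "0.5 0.9 1.9 -1 0.8 -2 1" --pt "1 1.8 3.7 -2 1.6 -2 1" --pt "1.5 2.8 5.5 -3 2.4 -1.8 1" --pt "2 3.7 7.4 -4 3.2 -1.5 1" --pt "2.5 4.6 9.3 -4.8 4 -1 1" --pt "3.02 5.53 11.15 -5.38 4.49 -0.88 1" --pt "3.02 5.53 11.15 -5.38 4.49 -0.88 1" --pt "3.02 5.53 11.15 -5.38 4.49 -0.88 1" --pt "3.02 5.53 11.15 -5.38 4.49 -0.88 1" --pt "3.02 5.53 11.15 -5.38 4.49 -0.88 1" --pt "3.02 5.53 11.15 -5.38 4.49 -0.88 1"

```text
time_s: 6.7
position: [0.6301, 0.0536, 0.3002]
tcp_rot: [[-0.573, 0.818, 0.06], [0.818, 0.575, -0.028], [-0.058, 0.033, -0.998]]
force: [0.2, 0.1, -0.5]
opening: 0.834
grasp_force: 0.0
```

Run:
```python
from rig import read_state, optics
from h import *
import json
s=read_state(); print(s['time_s'],s['position'],np.round(s['tcp_rot'],3).tolist(),s['opening'],s['joint_positions'])
json.dump([list(s['position']),[list(r) for r in s['tcp_rot']]],open('w4.json','w'))
w=optics.capture('wrist')['image'];cv2.imwrite('pics/w4.png',w)
t=cv2.imread('pics/top3.png');a=cv2.imread('pics/side3.png')
C=np.zeros((600,800,3),np.uint8)
C[:360,:480]=cv2.resize(w[60:300,120:440],None,fx=1.5,fy=1.5)
C[:300,480:800]=cv2.resize(t[130:190,255:319],None,fx=5,fy=5,interpolation=cv2.INTER_CUBIC)
C[300:600,480:800]=cv2.resize(a[190:250,298:362],None,fx=5,fy=5,interpolation=cv2.INTER_CUBIC)
C[360:600,:480]=cv2.resize(t[145:225,220:380],(480,240))
cv2.imwrite('pics/c4.png',C)
```

```text
6.7 [0.63012285 0.05361771 0.30022241] [[-0.573, 0.818, 0.06], [0.818, 0.575, -0.028], [-0.058, 0.033, -0.998]] 0.834219979345412 [ -4.50549211  23.38716465  75.48686497  -1.38390452  77.57497366
 -39.31573562]
```

View pics/c4.png

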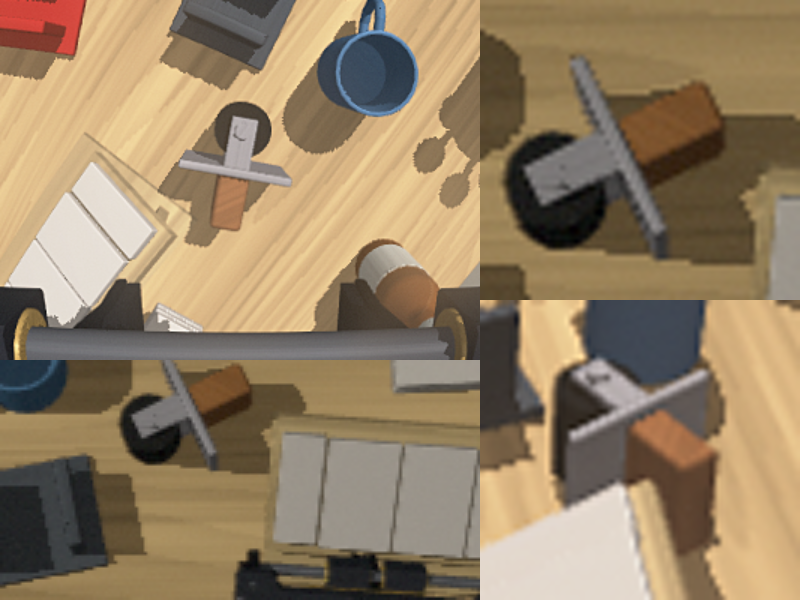

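The wrist view shows the roller lying with its axle upright: wheel disc at (241,128), plate on edge from (180,160) to (291,183), block at (228,203). I'll triangulate the block's top corners.

Run:
```python
from h import *
from rig import read_state
import json
np.set_printoptions(precision=4,suppress=True)
pos,rot=json.load(open('w4.json'))
W=lambda u,v:wray((120+u/1.5,60+v/1.5),pos,rot)
T=lambda u,v:ray('top',(255+(u-480)/5,130+v/5))
S=lambda u,v:ray('side',(298+(u-480)/5,190+(v-300)/5))
for n,l in {'endA':[W(240,230),T(700,85),S(715,450)],'endB':[W(211,228),T(721,127),S(680,468)],'plateR':[W(291,183),T(575,60)],'plateL':[W(180,160),T(660,250)],'wheelc(fork end)':[W(240,128),T(535,185)],'forkend':[W(241,117),T(527,172)]}.items(): print(n,*tri(l), tri(l[:2]))
for z in(.06,.075,.082): 
    B=np.array([onz(W(*q),z) for q in[(217,178),(248,179),(240,230),(211,228)]]);print(z,B.mean(0),np.degrees(np.arctan2(*((B[2]+B[3]-B[0]-B[1])[[1,0]]))),np.linalg.norm((B[2]+B[3]-B[0]-B[1])/2),np.linalg.norm((B[1]+B[2]-B[0]-B[3])/2))
a,b=onz(W(291,183),.08),onz(W(180,160),.08);print('plate',a,b,np.degrees(np.arctan2(*(a-b)[[1,0]])),np.linalg.norm(a-b))
```

```text
endA [0.6677 0.0103 0.0775] 0.0017969548272041011 (array([0.6713, 0.008 , 0.0637]), np.float64(0.0008166835538360975))
endB [ 0.6448 -0.0012  0.0788] 0.0014346814213388602 (array([ 0.6457, -0.0015,  0.0779]), np.float64(0.0007028975964494236))
plateR [0.6835 0.0716 0.0674] 3.837454930634106e-05 (array([0.6835, 0.0716, 0.0674]), np.float64(3.837454930634106e-05))
plateL [0.5894 0.0288 0.0466] 0.0011285317834428394 (array([0.5894, 0.0288, 0.0466]), np.float64(0.0011285317834428394))
wheelc(fork end) [0.6121 0.0904 0.1047] 0.002195920226342847 (array([0.6121, 0.0904, 0.1047]), np.float64(0.002195920226342847))
forkend [0.6064 0.097  0.1486] 0.0021785578064462715 (array([0.6064, 0.097 , 0.1486]), np.float64(0.0021785578064462715))
0.06 [0.65   0.0217 0.06  ] -62.80071779326207 0.04893775246051521 0.027782441372672186
0.075 [0.6474 0.0251 0.075 ] -62.800717793261924 0.047247062317395505 0.026822620019648843
0.082 [0.6463 0.0267 0.082 ] -62.80071779326196 0.0464580735839396 0.02637470338823776
plate [0.6803 0.073  0.08  ] [0.5892 0.0348 0.08  ] 22.766022866067292 0.09878889572396506
```

```bash
cat >> h.py <<'E'
def down(ps): return R.from_euler('z',ps,degrees=True).as_matrix()@np.diag([-1,1,-1.])
E
python3 - <<'E'
from h import *
from rig import read_state
s=read_state();print(s['position'],s['opening']);M=down(-65)
for z in(.15,.039): print(delta(s['position'],s['tcp_rot'],[.6455,.029,z],M))
E
```

```text
[0.63235951 0.05193808 0.29983032] 0.8806390698350531
[ 0.442  0.629  1.949 -0.588 -0.245  5.031]
[ 0.442  0.629  1.949 -0.374 -0.37   8.723]
```

Request:
send_rows --pt "0.2 0.3 1 -0.3 -0.1 1 1" --pt "0.44 0.63 1.95 -0.59 -0.25 2 1" --pt "0.44 0.63 1.95 -0.59 -0.25 3.2 1" --pt "0.44 0.63 1.95 -0.59 -0.25 4.3 1" --pt "0.44 0.63 1.95 -0.59 -0.25 5 1" --pt "0.44 0.63 1.95 -0.59 -0.25 5 1" --pt "0.44 0.63 1.95 -0.59 -0.25 5 1" --pt "0.44 0.63 1.95 -0.59 -0.25 5 1"

```text
time_s: 7.42
position: [0.6435, 0.0284, 0.1523]
tcp_rot: [[-0.431, 0.903, 0.003], [0.903, 0.431, -0.001], [-0.003, 0.003, -1.0]]
force: [0.4, 0.1, -0.1]
opening: 0.999
grasp_force: 0.0
```

Run:
```python
from h import *
from rig import read_state
s=read_state();print(s['position'],s['opening'],s['joint_positions']);M=down(-65)
for z in(.039,): print(delta(s['position'],s['tcp_rot'],[.6455,.029,z],M))
```

```text
[0.64353454 0.02837605 0.15227308] 0.998774783110447 [-7.37448618e+00  3.37836844e+01  8.12966443e+01 -4.79864318e-02
  6.47175347e+01 -3.28552098e+01]
[0.029 0.029 0.1   0.    0.058 3.776]
```

Request:
send_rows --pt "0 0 0.1 0 0.06 0.8 1" --pt "0 0 0.1 0 0.06 1.6 1" --pt "0 0 0.1 0 0.06 2.4 1" --pt "0 0 0.1 0 0.06 3.1 1" --pt "0 0 0.1 0 0.06 3.75 1" --pt "0 0 0.1 0 0.06 3.75 1" --pt "0 0 0.1 0 0.06 3.75 0" --pt "0 0 0.1 0 0.06 3.75 0" --pt "0 0 0.1 0 0.06 3.75 0" --pt "0 0 0.1 0 0.06 3.75 0" --pt "0 0 0.1 0 0.06 3.75 0" --pt "0 0 0.1 0 0.06 3.75 0" --pt "0 0 0.1 0 0.06 3.75 0" --pt "0 0 0.1 0 0.06 3.75 0" --pt "0 0 0.1 0 0.06 3.75 0" --pt "0 0 0.1 0 0.06 3.75 0" --pt "0 0 0.1 0 0.06 3.75 0" --pt "0 0 0.1 0 0.06 3.75 0" --pt "0 0 0.1 0 0.06 3.75 0" --pt "0 0 0.1 0 0.06 3.75 0"

```text
time_s: 9.08
position: [0.6443, 0.0288, 0.0378]
tcp_rot: [[-0.421, 0.907, 0.0], [0.907, 0.421, -0.0], [-0.001, 0.0, -1.0]]
force: [1.4, 0.6, -1.0]
opening: 0.315
grasp_force: 30.0
```

Request:
send_rows --pt "0 0 0 0 0 -0.05 0" --pt "0 0 0 0 0 -0.15 0" --pt "0 0 0 0 0 -0.3 0" --pt "0 0 0 0 0 -0.5 0" --pt "0 0 0 0 0 -0.75 0" --pt "0 0 0 0 0 -1.05 0" --pt "0 0 0 0 0 -1.4 0" --pt "0 0 0 0 0 -1.8 0" --pt "0 0 0 0 0 -2.2 0" --pt "0 0 0 0 0 -2.6 0" --pt "0 0 0 0 0 -3 0" --pt "0 0 0 0 0 -3.4 0" --pt "0 0 0 0 0 -3.8 0" --pt "0 0 0 0 0 -4.2 0" --pt "0 0 0 0 0 -4.6 0" --pt "0 0 0 0 0 -5 0" --pt "0 0 0 0 0 -5.35 0" --pt "0 0 0 0 0 -5.65 0" --pt "0 0 0 0 0 -5.85 0" --pt "0 0 0 0 0 -6 0"

```text
time_s: 10.75
position: [0.6442, 0.0288, 0.2187]
tcp_rot: [[-0.421, 0.907, 0.001], [0.907, 0.421, -0.001], [-0.001, 0.0, -1.0]]
force: [-0.1, 0.1, -3.8]
opening: 0.313
grasp_force: 30.0
```

Run:
```python
from rig import read_state, optics
from h import *
import json
s=read_state(); print(s['time_s'],s['position'],s['opening'],s['grasp_force'],s['force'],s['joint_positions'])
json.dump([list(s['position']),[list(r) for r in s['tcp_rot']]],open('w5.json','w'))
w,a,t=[optics.capture(n)['image'] for n in('wrist','side','top')]
for n,i in zip(('w5','side5','top5'),(w,a,t)): cv2.imwrite(f'pics/{n}.png',i)
# project TCP into side/top to centre crops
def pj(n,p):
    K,E=CAM[n];q=K@(E[:,:3]@p+E[:,3]);return (q[:2]/q[2]).astype(int)
C=np.zeros((420,800,3),np.uint8);C[:,:400]=w[:,80:480]
for k,(n,i) in enumerate((('side',a),('top',t))):
    u,v=pj(n,np.array(s['position']));print(n,u,v);c=i[max(v-50,0):v+55,u-100:u+100];C[k*210:k*210+c.shape[0]*2,400:]=cv2.resize(c,None,fx=2,fy=2)
cv2.imwrite('pics/c5.png',C)
```

```text
10.75 [0.64419924 0.02880548 0.21873663] 0.3132404173304763 29.96679335832596 [-0.14993689  0.08120176 -3.8106524 ] [-7.33775388e+00  2.99713331e+01  7.70177676e+01 -2.71241456e-02
  7.29719659e+01 -3.22429565e+01]
side 340 175
top 292 141
```

View pics/c5.png

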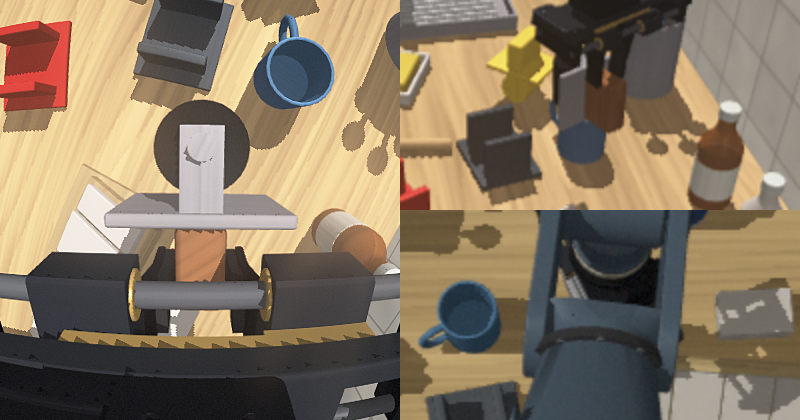

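The roller is firmly held, lying horizontal with its axle vertical (wheel disc at crop (202,146)), and is tilted about 10° in the hand. Now I'll find the rest's centre from the stored top view and plan the return to the rest so I can regrasp.

Run:
```python
from h import *
from rig import read_state
import json
np.set_printoptions(precision=4,suppress=True)
D=np.array([onz(ray('top',(195+(u-400)/2.5,130+v/2.5)),.01) for u,v in[(428,133),(545,118),(552,207),(440,228)]])
print(D,D.mean(0),[np.linalg.norm(D[i]-D[i-1]) for i in range(4)],[np.degrees(np.arctan2(d[1],d[0])) for d in (D[0]-D[3],D[1]-D[2])],[np.degrees(np.arctan2(-d[0],d[1])) for d in (D[0]-D[1],D[3]-D[2])])
s=read_state()
yaw=9.6;Z=R.from_euler('z',yaw,degrees=True).as_matrix();C=np.array([.546,.192,0])
def tool(phi): return R.from_euler('ZY',[yaw,-phi],degrees=True).as_matrix()@np.diag([-1,1,-1.])
for phi in(45,55):
    M=tool(phi);print(phi,delta(s['position'],s['tcp_rot'],[.52,.15,.28],M))
```

```text
[[0.5902 0.2517 0.01  ]
 [0.6045 0.1283 0.01  ]
 [0.5098 0.1218 0.01  ]
 [0.4893 0.2388 0.01  ]] [0.5484 0.1852 0.01  ] [np.float64(0.10165737726584179), np.float64(0.12417503518871349), np.float64(0.09492036445361283), np.float64(0.11878078302053381)] [np.float64(7.2795991889895), np.float64(3.95127481100617)] [np.float64(6.611288630400658), np.float64(9.908811576707537)]
45 [ -5.853  -7.663 -14.115   5.403  -2.046  -2.073]
55 [ -7.141  -9.351 -13.705   5.403  -2.046  -2.073]
```

Request:
send_rows --pt "0 0 -0.1 0.05 -0.02 -0.02 0" --pt "0 0 -0.35 0.15 -0.05 -0.05 0" --pt "0 0 -0.75 0.3 -0.1 -0.1 0" --pt "0 0 -1.3 0.5 -0.2 -0.2 0" --pt "0 0 -2 0.75 -0.28 -0.28 0" --pt "0 0 -2.9 1.05 -0.4 -0.4 0" --pt "0 0 -3.8 1.4 -0.52 -0.53 0" --pt "0 0 -4.8 1.75 -0.65 -0.66 0" --pt "0 0 -5.8 2.1 -0.8 -0.8 0" --pt "0 0 -6.8 2.45 -0.93 -0.94 0" --pt "0 0 -7.8 2.8 -1.06 -1.07 0" --pt "0 0 -8.8 3.15 -1.2 -1.2 0" --pt "0 0 -9.8 3.5 -1.32 -1.34 0" --pt "0 0 -10.8 3.85 -1.46 -1.48 0" --pt "0 0 -11.8 4.2 -1.6 -1.6 0" --pt "0 0 -12.7 4.55 -1.72 -1.74 0" --pt "0 0 -13.5 4.85 -1.84 -1.86 0" --pt "0 0 -14.2 5.1 -1.93 -1.95 0" --pt "0 0 -14.7 5.3 -2 -2.03 0" --pt "0 0 -14.92 5.4 -2.05 -2.07 0"

```text
time_s: 12.57
position: [0.5189, 0.1508, 0.2799]
tcp_rot: [[-0.986, -0.168, -0.001], [-0.168, 0.986, 0.0], [0.001, 0.0, -1.0]]
force: [0.7, -0.1, -3.0]
opening: 0.312
grasp_force: 30.0
```

Request:
send_rows --pt "0 -0.05 0 0 0 0 0" --pt "0 -0.2 0 0 0 0 0" --pt "0 -0.45 0 0 0 0 0" --pt "0 -0.8 0 0 0 0 0" --pt "0 -1.3 0 0 0 0 0" --pt "0 -1.9 0 0 0 0 0" --pt "0 -2.5 0 0 0 0 0" --pt "0 -3.1 0 0 0 0 0" --pt "0 -3.7 0 0 0 0 0" --pt "0 -4.3 0 0 0 0 0" --pt "0 -4.9 0 0 0 0 0" --pt "0 -5.5 0 0 0 0 0" --pt "0 -6.1 0 0 0 0 0" --pt "0 -6.7 0 0 0 0 0" --pt "0 -7.3 0 0 0 0 0" --pt "0 -7.9 0 0 0 0 0" --pt "0 -8.4 0 0 0 0 0" --pt "0 -8.8 0 0 0 0 0" --pt "0 -9.1 0 0 0 0 0" --pt "0 -9.2 0 0 0 0 0"

```text
time_s: 14.23
position: [0.5191, 0.1502, 0.2792]
tcp_rot: [[-0.689, -0.166, 0.705], [-0.115, 0.986, 0.12], [-0.715, 0.001, -0.699]]
force: [0.5, 1.3, -3.3]
opening: 0.315
grasp_force: 30.0
```

Run:
```python
from rig import read_state, optics
from h import *
import json
s=read_state(); print(s['time_s'],s['position'],np.round(s['tcp_rot'],3).tolist(),s['opening'],s['force'],s['joint_positions'])
json.dump([list(s['position']),[list(r) for r in s['tcp_rot']]],open('w6.json','w'))
for n in('wrist','side','top'): cv2.imwrite(f'pics/{n}6.png',optics.capture(n)['image'])
```

```text
14.2333 [0.51910035 0.15024642 0.27921492] [[-0.689, -0.166, 0.705], [-0.115, 0.986, 0.12], [-0.715, 0.001, -0.699]] 0.3153092047580925 [ 0.45800848  1.25498831 -3.30310585] [  -0.33588839    5.38435491  125.29444748   60.1778573     8.21150696
 -156.82455046]
```

Run:
```python
from h import *
from rig import read_state
s=read_state()
for z in(.20,.128,.1165): print(z,delta(s['position'],s['tcp_rot'],[.5618,.1915,z],np.array(s['tcp_rot'])))
# arc of G about edge: additional displacement in tool units for 10,20,34 deg
Z=R.from_euler('z',9.6,degrees=True).as_matrix()
a0=np.radians(63);r=.0626
for k in(8,16,24,32,36):
    a=a0-np.radians(k);d=Z@np.array([-(r*np.cos(a)-r*np.cos(a0)),0,r*np.sin(a)-r*np.sin(a0)]);print(k,np.round(np.array(s['tcp_rot']).T@d/.03,2))
print('down per 10mm',np.array(s['tcp_rot']).T@[0,0,-.01]/.03)
```

```text
0.2 [0.    0.    0.    0.756 1.11  3.01 ]
0.128 [0.    0.    0.    2.471 1.105 4.689]
0.1165 [0.    0.    0.    2.745 1.104 4.957]
8 [ 0.28 -0.   -0.07]
16 [ 0.57 -0.   -0.11]
24 [ 0.86 -0.   -0.1 ]
32 [ 1.15 -0.   -0.05]
36 [ 1.29 -0.   -0.01]
down per 10mm [ 0.23817976 -0.00071837  0.23319733]
```

Request:
send_rows --pt "0 0 0 0.02 0.03 0.08 0" --pt "0 0 0 0.07 0.1 0.28 0" --pt "0 0 0 0.16 0.23 0.62 0" --pt "0 0 0 0.26 0.38 1.02 0" --pt "0 0 0 0.36 0.53 1.42 0" --pt "0 0 0 0.46 0.68 1.82 0" --pt "0 0 0 0.56 0.83 2.22 0" --pt "0 0 0 0.66 0.96 2.6 0" --pt "0 0 0 0.74 1.06 2.88 0" --pt "0 0 0 0.85 1.1 3.1 0" --pt "0 0 0 1.05 1.1 3.3 0" --pt "0 0 0 1.25 1.1 3.5 0" --pt "0 0 0 1.45 1.1 3.7 0" --pt "0 0 0 1.65 1.1 3.9 0" --pt "0 0 0 1.85 1.1 4.08 0" --pt "0 0 0 2.05 1.1 4.28 0" --pt "0 0 0 2.23 1.1 4.45 0" --pt "0 0 0 2.37 1.1 4.59 0" --pt "0 0 0 2.45 1.1 4.67 0" --pt "0 0 0 2.47 1.1 4.69 0"

```text
time_s: 16.05
position: [0.5848, 0.2056, 0.2032]
tcp_rot: [[-0.734, -0.162, 0.659], [-0.123, 0.987, 0.106], [-0.667, -0.004, -0.745]]
force: [0.3, 0.5, -2.8]
opening: 0.313
grasp_force: 30.0
```

Run:
```python
from rig import read_state, optics
from h import *
s=read_state(); print(s['time_s'],s['position'],np.round(s['tcp_rot'],3).tolist(),s['opening'],s['force'],s['moment'],s['joint_positions'])
for n in('wrist','side','top'): cv2.imwrite(f'pics/{n}7.png',optics.capture(n)['image'])
```

```text
16.05 [0.58483742 0.20563274 0.20317438] [[-0.734, -0.162, 0.659], [-0.123, 0.987, 0.106], [-0.667, -0.004, -0.745]] 0.3133032082533401 [ 0.26243976  0.51390375 -2.78987953] [-0.10256011  0.82605488  0.0240794 ] [ 9.02791860e+00  2.04602204e+01  1.17656252e+02  7.31422769e+01
  5.52922583e-02 -1.63520432e+02]
```

```bash
cat >> h.py <<'E'
def tl(phi,yaw=9.6): return R.from_euler('ZY',[yaw,-phi],degrees=True).as_matrix()@np.diag([-1,1,-1.])
E
python3 - <<'E'
from h import *
from rig import read_state
s=read_state();print(s['position'])
print(delta(s['position'],s['tcp_rot'],[.5677,.1925,.20],tl(28)))
E
```

```text
[0.5845541  0.20560358 0.20309334]
[-0.064  2.77  -0.017  0.535 -0.339 -0.339]
```

Request:
send_rows --pt "0 0.2 0 0.03 -0.02 -0.02 0" --pt "0 0.5 0 0.1 -0.06 -0.06 0" --pt "0 0.9 0 0.18 -0.12 -0.12 0" --pt "0 1.3 0 0.26 -0.17 -0.17 0" --pt "0 1.7 0 0.34 -0.22 -0.22 0" --pt "0 2.1 0 0.42 -0.27 -0.27 0" --pt "0 2.4 0 0.5 -0.32 -0.32 0" --pt "0 2.65 0 0.53 -0.34 -0.34 0" --pt "-0.06 2.77 0 0.53 -0.34 -0.34 0" --pt "-0.06 2.77 0 0.53 -0.34 -0.34 0" --pt "-0.06 2.77 0 0.53 -0.34 -0.34 0"

```text
time_s: 17.12
position: [0.5672, 0.1925, 0.1996]
tcp_rot: [[-0.871, -0.165, 0.462], [-0.145, 0.986, 0.078], [-0.469, 0.001, -0.883]]
force: [-1.0, 0.3, -2.7]
opening: 0.311
grasp_force: 30.0
```

Run:
```python
from h import *
from rig import read_state
s=read_state();print(s['position'],np.round(s['tcp_rot'],3).tolist(),s['joint_positions'],s['force'])
for z in (.131,.119,.112): print(z,delta(s['position'],s['tcp_rot'],[.5677,.1925,z],tl(28)))
```

```text
[0.56715018 0.19249757 0.19964357] [[-0.871, -0.165, 0.462], [-0.145, 0.986, 0.078], [-0.469, 0.001, -0.883]] [  7.48179907  18.64585604 109.15192774   2.45309076  24.29393048
 -93.98916251] [-0.98171198  0.33361777 -2.70388757]
0.131 [ 0.003 -0.011 -0.024  1.056 -0.006  2.03 ]
0.119 [ 0.003 -0.011 -0.024  1.244 -0.006  2.383]
0.112 [ 0.003 -0.011 -0.024  1.353 -0.007  2.589]
```

Request:
send_rows --pt "0 0 0 0.04 0 0.08 0" --pt "0 0 0 0.14 0 0.26 0" --pt "0 0 0 0.28 0 0.54 0" --pt "0 0 0 0.45 0 0.86 0" --pt "0 0 0 0.61 0 1.18 0" --pt "0 0 0 0.77 0 1.48 0" --pt "0 0 0 0.9 0 1.74 0" --pt "0 0 0 1 0 1.93 0" --pt "0 0 0 1.06 0 2.03 0" --pt "0 0 0 1.06 0 2.03 0"

```text
time_s: 17.95
position: [0.5676, 0.1925, 0.1302]
tcp_rot: [[-0.872, -0.165, 0.461], [-0.146, 0.986, 0.078], [-0.468, 0.001, -0.884]]
force: [-0.2, 0.2, -3.4]
opening: 0.312
grasp_force: 30.0
```

Run:
```python
from h import *
from rig import read_state,optics
s=read_state();print(s['time_s'],s['position'],np.round(s['tcp_rot'],3).tolist(),s['joint_positions'],s['force'],s['moment'])
a,t,w=[optics.capture(n)['image'] for n in('side','top','wrist')]
cv2.imwrite('pics/side8.png',a);cv2.imwrite('pics/w8.png',w)
C=np.zeros((600,800,3),np.uint8);c=cv2.resize(a[120:240,230:350],None,fx=5,fy=5,interpolation=cv2.INTER_CUBIC);C[:,:600]=c[:600,:600]
C[:266,600:]=cv2.resize(w[0:280,175:385],(200,266));C[280:480,600:]=cv2.resize(t[150:230,190:270],(200,200))
cv2.imwrite('pics/c8.png',C)
```

```text
17.95 [0.56760049 0.19253264 0.13016936] [[-0.872, -0.165, 0.461], [-0.146, 0.986, 0.078], [-0.468, 0.001, -0.884]] [  7.49619116  26.03237961 113.04448729   4.32787592  13.10205848
 -95.98084276] [-0.24124506  0.20372724 -3.38135681] [-0.0219709   0.60739851 -0.01589712]
```

View pics/c8.png

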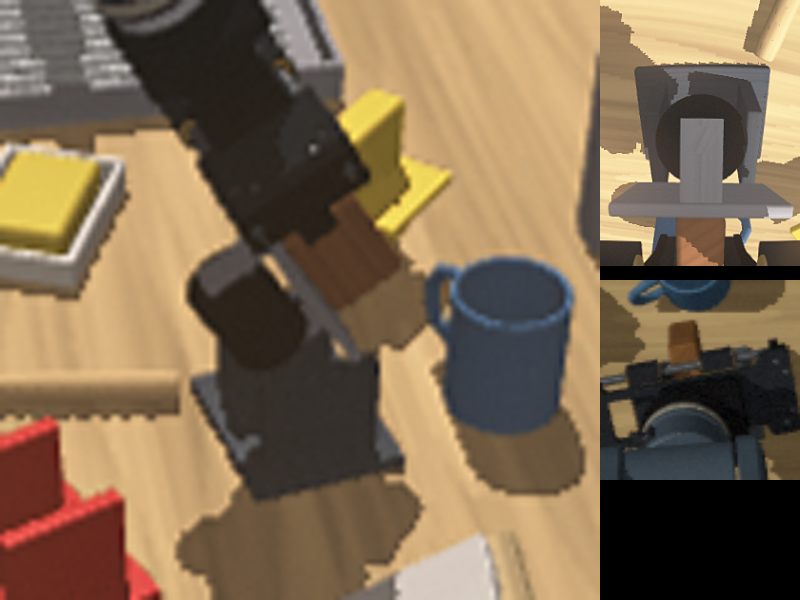

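The side view shows the wheel centred between the walls, with the plate's far edge (360,355) just above the wall top. Next I lower it to contact and pivot it flat.

Request:
send_rows --pt "0 0 0 0.05 0 0.1 0" --pt "0 0 0 0.11 0 0.2 0" --pt "0 0 0 0.16 0 0.29 0" --pt "0 0 0 0.18 0 0.33 0" --pt "0 0 0 0.28 0 0.32 0" --pt "0 0 0 0.4 0 0.31 0" --pt "0 0 0 0.55 0 0.3 0" --pt "0 0 0 0.7 0 0.29 0" --pt "0 0 0 0.8 0 0.28 0" --pt "0 0 0 0.92 0 0.28 0"

```text
time_s: 18.93
position: [0.5509, 0.1897, 0.1141]
tcp_rot: [[-0.867, -0.165, 0.471], [-0.145, 0.986, 0.079], [-0.478, 0.0, -0.879]]
force: [-3.8, 1.2, 12.3]
opening: 0.315
grasp_force: 30.0
```

Run:
```python
from h import *
from rig import read_state,optics
s=read_state();print(s['time_s'],s['position'],np.round(s['tcp_rot'],3).tolist(),s['joint_positions'],s['force'],s['moment'],s['opening'])
a=optics.capture('side')['image'];cv2.imwrite('pics/side9.png',a)
# block orientation in side view
h=cv2.cvtColor(a,cv2.COLOR_BGR2HSV)
def blk(f):
    a=cv2.imread(f);h=cv2.cvtColor(a,cv2.COLOR_BGR2HSV);m=np.zeros(a.shape[:2],np.uint8);m[140:205,270:318]=cv2.inRange(h,(3,90,30),(16,255,255))[140:205,270:318]
    n,l,st,c=cv2.connectedComponentsWithStats(m);i=1+st[1:,4].argmax();return c[i],st[i],cv2.minAreaRect(cv2.findNonZero((l==i).astype(np.uint8)))
for f in('pics/side0.png','pics/side8.png','pics/side9.png'):print(blk(f))
```

```text
18.9333 [0.55088889 0.18969497 0.1140721 ] [[-0.867, -0.165, 0.471], [-0.145, 0.986, 0.079], [-0.478, 0.0, -0.879]] [  7.42022121  27.16857843 116.60617816   7.4129073    7.78170494
 -99.17022888] [-3.77737997  1.15981437 12.27537641] [ 0.4663609  -0.47195045  0.20962212] 0.3148019714632087
(array([292.83804143, 177.85310734]), array([277, 167,  38,  23, 531], dtype=int32), ((295.5274353027344, 177.73312377929688), (37.44041061401367, 21.62906837463379), 2.0454084873199463))
(array([298.26519337, 170.7679558 ]), array([275, 151,  40,  39, 543], dtype=int32), ((296.7752685546875, 172.6404571533203), (41.12791061401367, 26.711944580078125), 57.9946174621582))
(array([296.12780656, 174.67530225]), array([275, 157,  41,  35, 579], dtype=int32), ((296.6399841308594, 174.97999572753906), (41.399993896484375, 23.199996948242188), 36.869895935058594))
```

Request:
send_rows --pt "0 0 0 0.1 0 0.01 0" --pt "0 0 0 0.22 0 0.02 0" --pt "0 0 0 0.36 0 0.04 0" --pt "0 0 0 0.5 0 0.08 0" --pt "0 0 0 0.64 0 0.12 0" --pt "0 0 0 0.78 0 0.18 0" --pt "0 0 0 0.92 0 0.24 0" --pt "0 0 0 1.02 0 0.3 0" --pt "0 0 0 1.08 0 0.34 0" --pt "0 0 0 1.08 0 0.34 0"

```text
time_s: 19.82
position: [0.5203, 0.1853, 0.0863]
tcp_rot: [[-0.873, -0.166, 0.458], [-0.146, 0.986, 0.079], [-0.465, 0.002, -0.885]]
force: [-7.9, -1.6, 9.8]
opening: 0.315
grasp_force: 30.0
```

```bash
cat >> h.py <<'E'
def blk(a):
    h=cv2.cvtColor(a,cv2.COLOR_BGR2HSV);m=np.zeros(a.shape[:2],np.uint8);m[140:205,262:318]=cv2.inRange(h,(3,90,30),(16,255,255))[140:205,262:318]
    n,l,st,c=cv2.connectedComponentsWithStats(m);i=1+st[1:,4].argmax();return c[i].round(1),st[i],cv2.minAreaRect(cv2.findNonZero((l==i).astype(np.uint8)))
E
python3 - <<'E'
from h import *
from rig import read_state,optics
s=read_state();print(s['time_s'],s['position'],np.round(s['tcp_rot'],3).tolist(),s['joint_positions'],s['force'],s['moment'],s['opening'])
a=optics.capture('side')['image'];cv2.imwrite('pics/side10.png',a);print(blk(a))
E
```

```text
19.8167 [0.52029674 0.18529986 0.08628437] [[-0.873, -0.166, 0.458], [-0.146, 0.986, 0.079], [-0.465, 0.002, -0.885]] [   7.28010765   29.49440977  121.29024235   36.91488173    1.92183741
 -128.83557114] [-7.9366445  -1.5504976   9.82254591] [-0.09129892  0.69358073 -0.02235526] 0.31549394498307687
(array([289.7, 178.3]), array([262, 165,  54,  26, 657], dtype=int32), ((289.06317138671875, 177.29063415527344), (53.23038864135742, 22.92050552368164), 6.170175075531006))
```

Request:
send_rows --pt "0 0 0 0 0 0 1" --pt "0 0 0 0 0 0 1" --pt "0 0 0 0 0 0 1" --pt "0 0 0 0 0 -0.05 1" --pt "0 0 0 0 0 -0.1 1" --pt "0 0 0 0 0 -0.2 1" --pt "0 0 0 0 0 -0.4 1" --pt "0 0 0 0 0 -0.8 1" --pt "0 0 0 0 0 -1.4 1" --pt "0 0 0 0 0 -2.2 1" --pt "0 0 0 0 0 -3.1 1" --pt "0 0 0 0 0 -4 1" --pt "0 0 0 0 0 -4.5 1" --pt "0 0 0 0 0 -4.5 1"

```text
time_s: 21.03
position: [0.4626, 0.175, 0.2091]
tcp_rot: [[-0.868, -0.166, 0.468], [-0.146, 0.986, 0.079], [-0.475, 0.0, -0.88]]
force: [-0.1, -0.1, -0.4]
opening: 1.004
grasp_force: 0.0
```

Run:
```python
from h import *
from rig import read_state,optics
s=read_state();print(s['time_s'],s['position'],np.round(s['tcp_rot'],3).tolist(),s['joint_positions'],s['force'],s['opening'])
a=optics.capture('side')['image'];t=optics.capture('top')['image'];cv2.imwrite('pics/side11.png',a);cv2.imwrite('pics/top11.png',t);print(blk(cv2.imread('pics/side0.png')),blk(a))
print(delta(s['position'],s['tcp_rot'],[.53,.187,.26],tl(0)))
print(delta(s['position'],s['tcp_rot'],[.53,.187,.26],down(-155.4)))
```

```text
21.0333 [0.46262767 0.17496183 0.20910294] [[-0.868, -0.166, 0.468], [-0.146, 0.986, 0.079], [-0.475, 0.0, -0.88]] [  6.82395588   9.73373431 121.57127222   3.73258709  20.42602096
 -95.88001665] [-0.05002648 -0.10935953 -0.43166719] 1.0039336854363983
(array([292.8, 177.9]), array([277, 167,  38,  23, 531], dtype=int32), ((295.5274353027344, 177.73312377929688), (37.44041061401367, 21.62906837463379), 2.0454084873199463)) (array([289. , 179.5]), array([271, 169,  44,  22, 591], dtype=int32), ((292.5, 179.5), (21.0, 43.0), 90.0))
[ 0.     5.667 -0.013 -2.813  0.024 -0.411]
[ 8.0930e+00  1.0650e+00  3.2056e+01 -2.8130e+00  2.4000e-02 -4.1100e-01]
```

Request:
send_rows --pt "0 1.4 1.4 -0.8 0 -0.3 1" --pt "0.2 2.4 2.8 -1.5 0 -0.4 1" --pt "0.6 3.4 4.2 -2.2 0 -0.4 1" --pt "1.1 4 5.6 -2.8 0 -0.4 1" --pt "1.7 4.6 7 -2.8 0 -0.4 1" --pt "8.1 1.07 32 -2.8 0 -0.4 1" --pt "8.1 1.07 32 -2.8 0 -0.4 1" --pt "8.1 1.07 32 -2.8 0 -0.4 1" --pt "8.1 1.07 32 -2.8 0 -0.4 1" --pt "8.1 1.07 32 -2.8 0 -0.4 1" --pt "8.1 1.07 32 -2.8 0 -0.4 1" --pt "8.1 1.07 32 -2.8 0 -0.4 1" --pt "8.1 1.07 32 -2.8 0 -0.4 1" --pt "8.1 1.07 32 -2.8 0 -0.4 1" --pt "8.1 1.07 32 -2.8 0 -0.4 1" --pt "8.1 1.07 32 -2.8 0 -0.4 1" --pt "8.1 1.07 32 -2.8 0 -0.4 1" --pt "8.1 1.07 32 -2.8 0 -0.4 1" --pt "8.1 1.07 32 -2.8 0 -0.4 1" --pt "8.1 1.07 32 -2.8 0 -0.4 1"

```text
time_s: 22.8
position: [0.53, 0.1861, 0.2536]
tcp_rot: [[0.592, 0.806, 0.015], [0.806, -0.591, -0.033], [-0.017, 0.032, -0.999]]
force: [-0.5, -0.8, -0.5]
opening: 1.003
grasp_force: 0.0
```

Run:
```python
from h import *
from rig import read_state,optics
s=read_state();print(s['time_s'],s['position'],np.round(s['tcp_rot'],3).tolist(),s['joint_positions'])
print(delta(s['position'],s['tcp_rot'],[.53,.187,.26],down(-170.4)))
# roller from side11 + top11: block centroid, before/after
def bt(f,x0=212,x1=250,y0=172,y1=222):
    a=cv2.imread(f);h=cv2.cvtColor(a,cv2.COLOR_BGR2HSV);m=np.zeros(a.shape[:2],np.uint8);m[y0:y1,x0:x1]=cv2.inRange(h,(3,110,60),(14,255,255))[y0:y1,x0:x1]
    n,l,st,c=cv2.connectedComponentsWithStats(m);i=1+st[1:,4].argmax();return c[i],st[i],cv2.minAreaRect(cv2.findNonZero((l==i).astype(np.uint8)))
for f in('pics/top0.png','pics/top11.png'):
    b=bt(f);print(b,onz(ray('top',b[0]),.132))
```

```text
22.8 [0.52998167 0.18613365 0.2535692 ] [[0.592, 0.806, 0.015], [0.806, -0.591, -0.033], [-0.017, 0.032, -0.999]] [ 9.18653552 21.0646988  86.72184889 -2.09926124 71.64751317 46.10417097]
[ 0.423  0.047  8.826  0.02  -0.01  -0.215]
(array([224.76732673, 191.60891089]), array([218, 177,  15,  29, 202], dtype=int32), ((225.0439910888672, 190.99200439453125), (27.54836082458496, 10.82257080078125), 79.69515228271484)) [0.54616431 0.19097084 0.132     ]
(array([227.3974359 , 199.05555556]), array([220, 185,  16,  29, 234], dtype=int32), ((227.44593811035156, 199.17568969726562), (28.112226486206055, 11.014732360839844), 80.53767395019531)) [0.52805824 0.184711   0.132     ]
```

Request:
send_rows --pt "0.42 0.05 8.85 0 0 0.3 1" --pt "0.42 0.05 8.85 0 0 0.6 1" --pt "0.42 0.05 8.85 0 0 0.9 1" --pt "0.42 0.05 8.85 0 -0.05 1.2 1" --pt "0.42 0.05 8.85 0 -0.05 1.5 1" --pt "0.42 0.05 8.85 0.02 -0.08 1.8 1" --pt "0.42 0.05 8.85 0.02 -0.08 2 1" --pt "0.42 0.05 8.85 0.02 -0.08 2 1" --pt "0.42 0.05 8.85 0.02 -0.08 2 1"

```text
time_s: 23.55
position: [0.5292, 0.1859, 0.1946]
tcp_rot: [[0.985, 0.173, 0.002], [0.173, -0.985, -0.001], [0.001, 0.001, -1.0]]
force: [0.2, -0.5, 0.7]
opening: 1.004
grasp_force: 0.0
```

Run:
```python
from h import *
from rig import read_state
s=read_state();print(s['time_s'],s['position'],np.round(s['tcp_rot'],3).tolist(),s['joint_positions'])
print(delta(s['position'],s['tcp_rot'],[.528,.186,.095],down(-170.5)))
```

```text
23.55 [0.52917007 0.1859002  0.19460778] [[0.985, 0.173, 0.002], [0.173, -0.985, -0.001], [0.001, 0.001, -1.0]] [ 7.96732308e+00  2.47026278e+01  9.09681218e+01 -4.50383256e-02
  6.42472281e+01  8.80180738e+01]
[ 0.009 -0.016  0.094 -0.043 -0.013  3.32 ]
```

Request:
send_rows --pt "0 0 0.09 -0.04 -0.01 0.8 1" --pt "0 0 0.09 -0.04 -0.01 1.6 1" --pt "0 0 0.09 -0.04 -0.01 2.4 1" --pt "0 0 0.09 -0.04 -0.01 3 1" --pt "0 0 0.09 -0.04 -0.01 3.34 1" --pt "0 0 0.09 -0.04 -0.01 3.34 1" --pt "0 0 0.09 -0.04 -0.01 3.34 0" --pt "0 0 0.09 -0.04 -0.01 3.34 0" --pt "0 0 0.09 -0.04 -0.01 3.34 0" --pt "0 0 0.09 -0.04 -0.01 3.34 0" --pt "0 0 0.09 -0.04 -0.01 3.34 0" --pt "0 0 0.09 -0.04 -0.01 3.34 0" --pt "0 0 0.09 -0.04 -0.01 3.34 0" --pt "0 0 0.09 -0.04 -0.01 3.34 0" --pt "0 0 0.09 -0.04 -0.01 3.34 0" --pt "0 0 0.09 -0.04 -0.01 3.34 0" --pt "0 0 0.09 -0.04 -0.01 3.34 0" --pt "0 0 0.09 -0.04 -0.01 3.34 0" --pt "0 0 0.09 -0.04 -0.01 3.34 0"

```text
time_s: 25.13
position: [0.5293, 0.1863, 0.0966]
tcp_rot: [[0.987, 0.163, 0.006], [0.163, -0.987, 0.0], [0.006, 0.001, -1.0]]
force: [-0.4, -0.2, 5.6]
opening: 0.098
grasp_force: 2.7
```

Run:
```python
from h import *
from rig import read_state,optics
s=read_state();print(s['time_s'],s['position'],s['opening'],s['grasp_force'],s['force'],s['moment'])
a,t,w=[optics.capture(n)['image'] for n in('side','top','wrist')]
for n,i in zip('stw',(a,t,w)): cv2.imwrite(f'pics/{n}12.png',i)
s=read_state();print(s['time_s'],s['position'],s['opening'],s['grasp_force'],s['force'])
def comps(im,x0,y0,x1,y1,lo=(3,110,40),hi=(14,255,255),mn=25):
    m=np.zeros(im.shape[:2],np.uint8);h=cv2.cvtColor(im,cv2.COLOR_BGR2HSV);m[y0:y1,x0:x1]=cv2.inRange(h,lo,hi)[y0:y1,x0:x1]
    n,l,st,c=cv2.connectedComponentsWithStats(m);
    for i in range(1,n):
        if st[i,4]>=mn: print(c[i].round(1),st[i],np.round(cv2.minAreaRect(cv2.findNonZero((l==i).astype(np.uint8)))[2],1))
for n,im in (('0',cv2.imread('pics/side0.png')),('11',cv2.imread('pics/side11.png')),('12',a)): print('side',n);comps(im,255,140,330,215)
print('wrist');comps(w,100,0,460,420,mn=100)
```

```text
25.1333 [0.52928764 0.18632371 0.09663507] 0.09803267282629971 2.710506529547274 [-0.38028238 -0.2497325   5.60972019] [-0.07363704  0.23878201  0.02482422]
25.2833 [0.52941116 0.18625536 0.09664533] 0.02004938976525197 2.7676977461669594 [-1.21527955  0.45853003  6.27685971]
side 0
[289.1 177.4] [278 167  24  22 398] 79.7
side 11
[283.  179.2] [271 169  25  21 398] 77.0
side 12
[282.8 179.9] [272 170  24  20 361] 84.3
wrist
[284.9 230.9] [ 255  208   51   73 1559] 90.0
```

Run:
```python
from h import *
np.set_printoptions(precision=4,suppress=True)
print(tri([ray('top',(224.77,191.6)),ray('side',(289.1,177.4))]),tri([ray('top',(227.4,199.06)),ray('side',(283,179.2))]))
def pj(n,p):
    K,E=CAM[n];q=K@(E[:,:3]@p+E[:,3]);return (q[:2]/q[2]).round(1)
print('tcp px',pj('side',np.array([.5294,.1863,.0966])),pj('side',np.array([.5294,.1863,.1156])))
def hsv(f,x0,y0,x1,y1):
    im=cv2.imread(f);h=cv2.cvtColor(im,cv2.COLOR_BGR2HSV)[y0:y1,x0:x1];out=[]
    for r in h: out.append(''.join('B' if 3<=p[0]<=14 and p[1]>110 and p[2]>40 else 'Y' if 20<p[0]<32 and p[1]>150 and p[2]>120 else '.' if p[2]<55 else 'g' if p[1]<60 else '~' for p in r))
    print(f);print('\n'.join(out))
hsv('pics/s12.png',258,150,325,215)
hsv('pics/side11.png',258,160,325,205)
```

```text
(array([0.5481, 0.1936, 0.1064]), np.float64(0.0023932251827944164)) (array([0.5289, 0.1872, 0.1071]), np.float64(0.0030361163257038755))
tcp px [284.2 182. ] [284.3 176.9]
pics/s12.png
~~~~~~~~~~~~~.~......~~..............~~~....~~~~~~~~~~~~~~~~~~~~~~~
~~~~~~~~~~~~~~........~......................ggggg~~~~~~~~~~~~~~~~~
~~~~~~~~~~~~~~~~.......~.....................g..gg~~YYY~~~~~~~~~~~~
~~~~~~~~~~~~~~~~.......~~....................gggggg~YYYYYY~~~~~~~~~
~~~~~~~~~~~~~~~~........~....................ggggggg~YYYYYYYY~~~~~~
~~~~~~~~~~~~~~~~....~~~~......................ggg...~YYYYYYYYY~~~~~
~~~~~~~~~~~~~~~~~..~~~~.............................~~YYYYYYYY~~~~~
~~~~~~~~~~~~~~~~~..~~gg.............................~~YYYYYYY~~~~~~
~~~~~~~~~~~~~~~~~~.~~gg.............................~YYYYYYY~~~~~~~
~~~~~~~~~~~~~~~~~~~~~~g.............................YYYYYYY~~~~~~~~
~~~~~~~~~~~~~~~~~~~~~~gg............................YYYYY~~~~~~~~~~
~~~~~~~~~~~~~~~~~~~~~~.g...........................YYYYYY~~~~~~~~~~
~~~~~~~~~~~~~~~~~~~~~~.........................gg..YYYY~~~~~~~~~~~~
~~~~~~~~~~~~~~~~~~~~~~........
[... 5881 characters left out ...]
.~~~~~~~~~~~~~gggggg
~~~~~~~~~~~~gggggggggggggggggggggggggggggggg...~~~~~~~~~~~~~~gggggg
~~~~~~~~~~~ggggggggggggggggggggggggggggggg.....~~~~~~~~~~~~~~gggggg
~~~~~~~~~~~gggggggggggggggggggggggggg..........~~~~~~~~~~~~~~gggggg
~~~~~~~~~~~gggggggggggggggggggggg..............~~~~~~~~~~~~~~gggggg
~~~~~~~~~~~~ggggggggggggggggg..................~~~~~~~~~~~~~~gggggg
~~~~~~~~~~~~ggggg.ggg~..................g......~~~~~~~~~~~~~~gggggg
~~~~~~~~~~~~~ggg~..............................~~~~~~~~~~~~~~~ggggg
~~~~~~~~~~~~~~gg.........~.....................~~~~~~~~~~~~~~~g~ggg
~~~~~~~~~~~~~~gg...............................g~~~~~~~~~~~~~~~gggg
~~~~~~~~~~~~~~~g.........~...g.................g~~~~~~~~~~~~~~~~gg~
```

Run:
```python
from h import *
from rig import read_state
def asc(f,x0,y0,x1,y1,sx,sy):
    im=cv2.imread(f);h=cv2.cvtColor(im,cv2.COLOR_BGR2HSV)[y0:y1:sy,x0:x1:sx]
    print(f);print('\n'.join(''.join('B' if 3<=p[0]<=14 and p[1]>110 and p[2]>40 else '.' if p[2]<55 else 'g' if p[1]<60 else '~' for p in r) for r in h))
asc('pics/w12.png',190,150,370,310,2,4)
asc('pics/w2.png',190,150,370,310,2,4)
s=read_state();print(s['opening'],s['grasp_force'],s['force'])
```

```text
pics/w12.png
~~~~~~~~~~ggggggggggggggggggggggggggggggggggggggggggggggggggggggggggggggggggg~~~~~~~~~~~~~
~~~~~~~~~~gggggg~~ggggggggggggggggggggggggggggggggggggggggggggggggggggggggggg~~~~~~~~~~~~~
~~~~~~~~~~ggggggggggggggggggggggggggggggggggggggggggggggggggggggggggggggggggg~~~~~~~~~~~~~
~~~~~~~~~~~gggggggggggggggggggggggggggggggggggggggggggggggggggggggggggggggggg~~~~~~~~~~~~~
~~~~~~~~~~~gggggggggggggggggggggggggggggggggggggggggggggggggggggggggggggggggg~~~~~~~~~~~~~
~~~~~~~~~~~gggggggggggggggggggggggggggggggggggggggggggggggggggggggggggggggggg~~~~~~~~~~~~~
~~~~~~~~~~~gggggggggggggggggggggggggggggggggggggggggggggggggggggggggggggggggg~~~~~~~~~~~~~
~~~~~~~~~~~gggggggggggggggggggggggggggggggggggggggggggggggggggggggggggggggggg~~~~~~~~~~~~~
~~~~~~~~~~ggggggggggggggggggggggggggggggggggggggggggggggggggggggggggggggggggggggg~~~~~~~~~
~~~~~~~~~ggggggggggggggggggggggggggggggggggggggggggggggggggggggggggggggggggggggggg~~~~~~~~
~~~~~~~~~ggggggggggggggggggggggggggggggggggggggggggggggggggggggggggggggggggggggggg~~~~~~~~
~~~~~~~~~ggggggggggggggggggggggggggg~~~~~~~~~~~~B~~~~Bgggggggggggggggggggggggggggg~~~~
[... 5581 characters left out ...]
~~ggggggggggggggggggggggggggggggggggggggggggggggggggggggggggggg~~~~.ggggggggg
ggggggggg..~~~ggggggggggggggggggggggggggggggggggggggggggggggggggggggggggggggg~~~..gggggggg
ggggggggg..~~~ggggggggggggggggggggggggggggggggggggggggggggggggggggggggggggggg~~~..gggggggg
gggggggggg.~~~ggggggggggggggggggggggggggggggggggggggggggggggggggggggggggggggg~~~.ggggggggg
gggggggggg.~~~ggggggggggggggggggggggggggggggggggggggggggggggggggggggggggggggg~~~.ggggggggg
gggggggggg.~~~ggggggggggggggggggggggggggggggggggggggggggggg.ggggggggggggggggg~~~.ggggggggg
gg.........~~~ggggggggggggggggggggggggggggggggggggggggggggggggggggggggggggggg~~~.ggggggggg
0.02004938976525197 2.7676977461669594 [-1.21527955  0.45853003  6.27685971]
```

Request:
send_rows --pt "0 0 0 0 0 -0.2 1" --pt "0 0 0 0 0 -0.2 1" --pt "0 0 0 0 0 -0.2 1" --pt "0 0 0 0 0 -0.2 1" --pt "0 0 0 0 0 -0.2 1" --pt "0 0 0 0 0 -0.2 1" --pt "0 0 0 0 0 -0.2 1" --pt "0 0 0 0 0 -0.2 1" --pt "0 0 0 0 0 0.1 1" --pt "0 0 0 0 0 0.5 1" --pt "0 0 0 0 0 0.85 1" --pt "0 0 0 0 0 0.85 1"

```text
time_s: 26.28
position: [0.5265, 0.1857, 0.0678]
tcp_rot: [[0.987, 0.163, -0.001], [0.163, -0.987, -0.001], [-0.001, 0.001, -1.0]]
force: [-1.1, -0.6, -0.6]
opening: 0.849
grasp_force: 0.0
```

Request:
send_rows --pt "0 0 0 0 0 0 0" --pt "0 0 0 0 0 0 0" --pt "0 0 0 0 0 0 0" --pt "0 0 0 0 0 0 0" --pt "0 0 0 0 0 0 0" --pt "0 0 0 0 0 0 0" --pt "0 0 0 0 0 0 0" --pt "0 0 0 0 0 0 0" --pt "0 0 0 0 0 0 0" --pt "0 0 0 0 0 0 0" --pt "0 0 0 0 0 0 0"

```text
time_s: 27.2
position: [0.5286, 0.1861, 0.0704]
tcp_rot: [[0.987, 0.163, 0.004], [0.163, -0.987, -0.0], [0.004, 0.001, -1.0]]
force: [-0.3, -0.6, 1.2]
opening: 0.315
grasp_force: 30.0
```

```bash
sed -i 's/L=.079/L=.053/' h.py
python3 - <<'E'
from h import *
from rig import read_state
s=read_state();print(s['time_s'],s['position'],s['opening'],s['grasp_force'],s['force'],s['joint_positions'])
F=np.diag([-1,-1,1.])
R0=down(-170.5);p0=np.array([.527,.1857,.069])
p,M=pose_panel(.072,.050);M=M@F
print(p,delta(p0+[0,0,.16],R0,p,M))
E
```

```text
27.2 [0.52857417 0.18611627 0.070376  ] 0.3154354313197971 29.999296101741493 [-0.3076421  -0.6452161   1.16929704] [ 7.99356185e+00  3.45355544e+01  9.74785224e+01 -4.45771701e-02
  4.77650242e+01  8.86483281e+01]
[ 0.51257119 -0.07738546  0.15420062] [-0.759  5.968  2.833 -1.922  8.57   2.493]
```

Request:
send_rows --pt "0 0 0 0 0 -0.08 0" --pt "0 0 0 0 0 -0.25 0" --pt "0 0 0 0 0 -0.55 0" --pt "0 0 0 0 0 -1 0" --pt "0 0 0 0 0 -1.55 0" --pt "0 0 0 0 0 -2.15 0" --pt "0 0 0 0 0 -2.75 0" --pt "0 0 0 0 0 -3.35 0" --pt "0 0 0 0 0 -3.95 0" --pt "0 0 0 0 0 -4.5 0" --pt "0 0 0 0 0 -4.95 0" --pt "0 0 0 0 0 -5.2 0" --pt "0 0 0 0 0 -5.33 0"

```text
time_s: 28.28
position: [0.5284, 0.1862, 0.2318]
tcp_rot: [[0.987, 0.163, 0.006], [0.163, -0.987, 0.0], [0.006, 0.001, -1.0]]
force: [-0.1, 0.6, -3.1]
opening: 0.321
grasp_force: 30.0
```

```bash
sed -i 's/L=.053/L=.054/' h.py
python3 - <<'E'
from h import *
from rig import read_state
s=read_state();print(s['time_s'],s['position'],s['opening'],s['grasp_force'],s['force'],s['joint_positions'])
F=np.diag([-1,-1,1.])
p,M=pose_panel(.072,.050);M=M@F
print(p,delta(s['position'],s['tcp_rot'],p,M))
E
```

```text
28.2833 [0.52839922 0.18616002 0.23183619] 0.3207570778189676 29.998711561784148 [-0.12485083  0.57104518 -3.07448818] [ 8.00600092e+00  2.21218670e+01  8.86893923e+01 -4.46788575e-02
  6.88287872e+01  8.86383134e+01]
[ 0.51207309 -0.07734188  0.15506664] [-0.752  5.896  2.81  -1.985  8.575  2.554]
```

Request:
send_rows --pt "-0.01 0.06 0.03 -0.02 0.09 0.02 0" --pt "-0.02 0.18 0.08 -0.06 0.26 0.06 0" --pt "-0.05 0.41 0.2 -0.14 0.6 0.14 0" --pt "-0.09 0.71 0.34 -0.24 1.03 0.26 0" --pt "-0.13 1 0.48 -0.34 1.46 0.38 0" --pt "-0.17 1.36 0.65 -0.46 1.97 0.52 0" --pt "-0.22 1.71 0.81 -0.58 2.49 0.66 0" --pt "-0.26 2.06 0.98 -0.7 3 0.82 0" --pt "-0.31 2.42 1.15 -0.82 3.52 0.98 0" --pt "-0.35 2.77 1.32 -0.94 4.03 1.15 0" --pt "-0.4 3.13 1.49 -1.05 4.55 1.3 0" --pt "-0.44 3.48 1.66 -1.17 5.06 1.46 0" --pt "-0.49 3.84 1.83 -1.29 5.58 1.62 0" --pt "-0.53 4.19 2 -1.41 6.09 1.78 0" --pt "-0.58 4.54 2.16 -1.53 6.61 1.94 0" --pt "-0.62 4.9 2.33 -1.65 7.12 2.1 0" --pt "-0.67 5.25 2.5 -1.77 7.64 2.26 0" --pt "-0.71 5.55 2.64 -1.87 8.07 2.4 0" --pt "-0.74 5.78 2.75 -1.95 8.41 2.5 0" --pt "-0.75 5.9 2.81 -1.99 8.58 2.55 0"

```text
time_s: 29.95
position: [0.5091, -0.0786, 0.152]
tcp_rot: [[0.865, -0.09, 0.493], [-0.078, -0.996, -0.045], [0.495, -0.0, -0.869]]
force: [-0.0, 0.9, -2.2]
opening: 0.318
grasp_force: 30.0
```

Run:
```python
from h import *
from rig import read_state,optics
s=read_state();print(s['time_s'],s['position'],s['opening'],s['grasp_force'],s['force'],s['joint_positions']);print(wheel(s['position'],s['tcp_rot']))
print(np.round(Rp().T@np.array(s['tcp_rot']),3))
a=optics.capture('side')['image'];cv2.imwrite('pics/side13.png',a)
h=cv2.cvtColor(a,cv2.COLOR_BGR2HSV)[190:270:1,280:375]
print('\n'.join(''.join('B' if 3<=p[0]<=14 and p[1]>110 and p[2]>40 else '.' if p[2]<55 else 'W' if p[1]<60 and p[2]>180 else 'g' if p[1]<60 else '~' for p in r) for r in h))
```

```text
29.95 [ 0.50908707 -0.07864987  0.15195047] 0.31820391867783304 29.99873835593462 [-0.03162704  0.86247507 -2.17881326] [-29.23105489  18.62479788 124.98882355  53.20517836  14.61831829
  16.50305035]
(array([-0.00432016,  0.07036386,  0.04873245]), np.float64(0.31179310508157476))
[[ 1.    -0.003 -0.005]
 [-0.003 -1.    -0.001]
 [-0.005  0.001 -1.   ]]
..gggg....g...g.g~~~~~~~~~~~~~~~~~~~~~~~~gggggg~gggggggggggggg~~~~~~~~~~~~~~~~~~~~~~~~~~~~~~~~~
..gggg.....g....gg~~~gggg~~~~~~~~~~~~~~g~gggggg~gggggggggggggg~~~~~~~~~~~~~~~~~~~~~~~~~~~~~~~~~
..ggggg.......gggggggggggg~~~~~~~~~~~~~g~ggggggggggggggggggggg~~~~~~~~~~~~~~~~~~~~~~~~~~~~~~~~~
..ggggg..gggggggggggggggg.~~~~~~~~~~~~~gggggggggggggggggggggggg~~~~~~~~~~~~~~~~~~~~~~~~~~~~~~~~
..gggg.gggggggggggggggg...~~~~~~~~~~~~~ggggg~gggggg~~g~gggggggg~~~~~~~~~~~~~~~~~~~~~~~~~~~~~~~~
~..g...ggggggggggg..g.gg.~~~~~~~~~~~~~~ggggggggggg~gggggggggg~g~~~~~~~~~~~~~~~~~~~~~~~~~~~~~~~~
~g...g..gggg.....ggggggg.~~~~~~~~~~~~~~gggggggggggggggggggggg~~~~~~~~~~~~~~~~~~~~~~~~~~~~~~~~~~
~~.g.gg........ggg.ggggg.~~~~~~~~~~~~~~gggggggggggggggggggggg~~~~~~~~~~~
[... 6235 characters left out ...]
~~~~~~~~~~~~~~~~~~~~~~~~~~~~
~~~~~~~~~~~~~~~~~~ggggggggggggggggggggWWWWWWWWWWWWWWWWWW~~~~~~~~~~~~~~~~~~~~~~~~~~~~~~~~~~~~~~~
~~~~~~~~~~~~~~~~~~ggggggggggggggggggggWWWWWWWWWWWWWWWWWWW~~~~~~~~~~~~~~~~~~~~~~~~~~~~~~~~~~~~~~
~~~~~~~~~~~~~~~~~~~gggggggggggggggggggWWWWWWWWWWWWWWWWWWW~~~~~~~~~~~~~~~~~~~~~~~~~~~~~~~~~~~~~~
~~~~~~~~~~~~~~~~~~~ggggggggggggggggggWWWWWWWWWWWWWWWWWWWW~~~~~~~~~~~~~~~~~~~~~~~~~~~~~~~~~~~~~~
~~~~~~~~~~~~~~~~~~~ggggggggggggggggggWWWWWWWWWWWWWWWWWWWW~~~~~~~~~~~~~~~~~~~~~~~~~~~~~~~~~~~~~W
~~~~~~~~~~~~~~~~~~~gggggggggggggggggWWWWWWWWWWWWWWWWWWWWWW~~~~~~~~~~~~~~~~~~~~~~~~~~~~~~WWWWWWW
~~~~~~~~~~~~~~~~~~~gggggggggggggggggWWWWWWWWWWWWWWWWWWWWWW~~~~~~~~~~~~~~~~~~~~~~~~WWWWWWWWWWWWW
```

Request:
send_rows --pt "0 0 0 0.05 0 0.15 0" --pt "0 0 0 0.1 0 0.4 0" --pt "0 0 0 0.13 0 0.65 0" --pt "0 0 0 0.13 0 0.83 0" --pt "0 0 0 0.13 0 0.93 0" --pt "0 0 0 0.13 0 1 0" --pt "0 0 0 0.13 0 1.05 0" --pt "0 0 0 0.13 0 1.08 0"

```text
time_s: 30.67
position: [0.5303, -0.0787, 0.1275]
tcp_rot: [[0.864, -0.086, 0.496], [-0.075, -0.996, -0.043], [0.498, 0.0, -0.867]]
force: [-4.9, 0.6, 2.9]
opening: 0.32
grasp_force: 30.0
```

```bash
cat > st.py <<'E'
from h import *
from rig import read_state
np.set_printoptions(precision=4,suppress=True)
s=read_state();print(s['time_s'],s['position'],s['opening'],s['joint_positions']);print(wheel(s['position'],s['tcp_rot']),'force in panel axes',Rp().T@s['force'])
E
python3 st.py
```

```text
30.6667 [ 0.5303 -0.0787  0.1275] 0.3201035715390853 [-27.6597  23.2891 123.8013  65.9526  12.1366   4.5765]
(array([0.0019, 0.0723, 0.017 ]), np.float64(0.14833840710851043)) force in panel axes [-2.762   0.1493  4.9907]
```

Request:
send_rows --pt "0 0 0 0 0.03 0.04 0" --pt "0 0 0 0 0.09 0.08 0" --pt "0 0 0 0 0.17 0.12 0" --pt "0 0 0 0 0.25 0.15 0" --pt "0 0 0 0 0.33 0.17 0" --pt "0 0 0 0 0.41 0.18 0" --pt "0 0 0 0 0.49 0.18 0" --pt "0 0 0 0 0.57 0.18 0" --pt "0 0 0 0 0.65 0.18 0" --pt "0 0 0 0 0.73 0.18 0"

```text
time_s: 31.5
position: [0.5305, -0.1011, 0.1238]
tcp_rot: [[0.864, -0.086, 0.497], [-0.074, -0.996, -0.044], [0.499, 0.001, -0.867]]
force: [-12.4, 0.9, 14.6]
opening: 0.321
grasp_force: 30.0
```

```bash
python3 st.py
```

```text
31.5 [ 0.5305 -0.1011  0.1238] 0.3206764297600329 [-30.8197  24.0497 123.4139  68.0108  13.5131  -0.2705]
(array([0.002 , 0.0499, 0.0127]), np.float64(0.09189653733859093)) force in panel axes [-3.5046 -0.2293 18.8303]
```

Request:
send_rows --pt "0 0 0 0 0.07 -0.01 0" --pt "0 0 0 0 0.15 -0.02 0" --pt "0 0 0 0 0.23 -0.02 0" --pt "0 0 0 0 0.31 -0.02 0" --pt "0 0 0 0 0.39 -0.02 0" --pt "0 0 0 0 0.47 -0.02 0" --pt "0 0 0 0 0.55 -0.02 0" --pt "0 0 0 0 0.63 -0.02 0" --pt "0 0 0 0 0.71 -0.02 0" --pt "0 0 0 0 0.79 -0.02 0"

```text
time_s: 32.33
position: [0.5285, -0.125, 0.1239]
tcp_rot: [[0.864, -0.087, 0.497], [-0.074, -0.996, -0.044], [0.498, 0.001, -0.867]]
force: [-9.5, 1.3, 9.4]
opening: 0.318
grasp_force: 30.0
```

```bash
python3 st.py
```

```text
32.3333 [ 0.5285 -0.125   0.1239] 0.31809529969512423 [-34.2098  24.2194 122.7946  66.2569  15.3755  -1.3942]
(array([0.0021, 0.026 , 0.0128]), np.float64(0.10725324891664725)) force in panel axes [-3.5647  0.4636 12.8986]
```

Request:
send_rows --pt "0 0 0 0 0.08 0 0" --pt "0 0 0 0 0.16 0.01 0" --pt "0 0 0 0 0.24 0.01 0" --pt "0 0 0 0 0.32 0.01 0" --pt "0 0 0 0 0.4 0.01 0" --pt "0 0 0 0 0.48 0.01 0" --pt "0 0 0 0 0.56 0.01 0" --pt "0 0 0 0 0.64 0.01 0" --pt "0 0 0 0 0.72 0.01 0" --pt "0 0 0 0 0.8 0.01 0" --pt "0 0 0 0 0.88 0.01 0" --pt "0 0 0 0 0.96 0.01 0" --pt "0 0 0 0 1.04 0.01 0" --pt "0 0 0 0 1.12 0.01 0" --pt "0 0 0 0 1.2 0.01 0" --pt "0 0 0 0 1.28 0.01 0"

```text
time_s: 33.67
position: [0.5253, -0.1635, 0.1239]
tcp_rot: [[0.864, -0.087, 0.497], [-0.074, -0.996, -0.045], [0.499, 0.002, -0.867]]
force: [-9.7, 1.2, 11.9]
opening: 0.318
grasp_force: 30.0
```

```bash
python3 st.py
```

```text
33.6667 [ 0.5253 -0.1635  0.1239] 0.3182881570728644 [-39.3532  24.676  121.4388  63.3313  18.2875  -2.8251]
(array([ 0.0023, -0.0127,  0.0127]), np.float64(0.10975139046393785)) force in panel axes [-2.5015  0.3869 15.2395]
```

Request:
send_rows --pt "0 0 0 0 0.08 0 0" --pt "0 0 0 0 0.16 0 0" --pt "0 0 0 0 0.25 0 0" --pt "0 0 0 0 0.34 0 0" --pt "0 0 0 0 0.43 0 0" --pt "0 0 0 0 0.52 0 0" --pt "0 0 0 0 0.61 0 0" --pt "0 0 0 0 0.7 0 0" --pt "0 0 0 0 0.79 0 0" --pt "0 0 0 0 0.88 0 0" --pt "0 0 0 0 0.97 0 0" --pt "0 0 0 0 1.06 0 0" --pt "0 0 0 0 1.15 0 0" --pt "0 0 0 0 1.24 0 0" --pt "0 0 0 0 1.33 0 0" --pt "0 0 0 0 1.42 0 0" --pt "0 0 0 0 1.51 0 0" --pt "0 0 0 0 1.6 0 0" --pt "0 0 0 0 1.69 0 0" --pt "0 0 0 0 1.78 0 0"

```text
time_s: 35.33
position: [0.5209, -0.2171, 0.1241]
tcp_rot: [[0.863, -0.087, 0.497], [-0.074, -0.996, -0.045], [0.499, 0.002, -0.867]]
force: [-9.0, 1.0, 10.3]
opening: 0.318
grasp_force: 30.0
```

```bash
python3 st.py
```

```text
35.3333 [ 0.5209 -0.2171  0.1241] 0.3180491900178141 [-45.7563  25.5799 118.7505  58.6869  22.3167  -3.4816]
(array([ 0.0026, -0.0665,  0.0127]), np.float64(0.12175146356880796)) force in panel axes [-2.7211  0.1799 13.4077]
```

Request:
send_rows --pt "0 0 0 0 0.03 -0.08 0" --pt "0 0 0 0 0.03 -0.3 0" --pt "0 0 0 0 0.03 -0.65 0" --pt "0 0 0 0 0.03 -1.1 0" --pt "0 0 0 0 0.03 -1.55 0" --pt "0 0 0 0 0.03 -2 0" --pt "0 0 0 0 0.03 -2.3 0" --pt "0 0 0 0 0.03 -2.5 0"

```text
time_s: 36.0
position: [0.484, -0.2147, 0.1889]
tcp_rot: [[0.863, -0.087, 0.497], [-0.075, -0.996, -0.045], [0.499, 0.001, -0.867]]
force: [-0.3, 0.4, -2.8]
opening: 0.318
grasp_force: 30.0
```

```bash
python3 st.py
python3 - <<'E'
from h import *
from rig import read_state
s=read_state()
print(delta(s['position'],s['tcp_rot'],[.547,.1902,.225],down(-170.5)))
E
```

```text
36.0 [ 0.484  -0.2147  0.1889] 0.3183103659667337 [-49.7215  15.4431 119.1465  43.5811  30.5153   9.9961]
(array([ 0.003 , -0.0673,  0.0873]), np.float64(0.11013111017895796)) force in panel axes [-1.712   0.4044 -2.2967]
[  0.773  -5.949  -2.831   1.402 -13.626  -0.602]
```

Request:
send_rows --pt "0.01 -0.06 -0.03 0.01 -0.14 -0.01 0" --pt "0.02 -0.18 -0.08 0.04 -0.41 -0.02 0" --pt "0.05 -0.36 -0.17 0.08 -0.82 -0.04 0" --pt "0.08 -0.6 -0.28 0.14 -1.36 -0.06 0" --pt "0.12 -0.89 -0.42 0.21 -2.04 -0.09 0" --pt "0.16 -1.22 -0.58 0.29 -2.79 -0.12 0" --pt "0.2 -1.55 -0.74 0.36 -3.54 -0.16 0" --pt "0.25 -1.9 -0.91 0.45 -4.36 -0.19 0" --pt "0.29 -2.26 -1.08 0.53 -5.18 -0.23 0" --pt "0.34 -2.62 -1.25 0.62 -6 -0.26 0" --pt "0.39 -2.97 -1.42 0.7 -6.81 -0.3 0" --pt "0.43 -3.33 -1.59 0.79 -7.63 -0.34 0" --pt "0.48 -3.69 -1.76 0.87 -8.45 -0.37 0" --pt "0.53 -4.05 -1.93 0.95 -9.27 -0.41 0" --pt "0.57 -4.4 -2.09 1.04 -10.08 -0.45 0" --pt "0.62 -4.76 -2.26 1.12 -10.9 -0.48 0" --pt "0.66 -5.12 -2.43 1.21 -11.72 -0.52 0" --pt "0.71 -5.44 -2.59 1.28 -12.47 -0.55 0" --pt "0.75 -5.74 -2.73 1.35 -13.15 -0.58 0" --pt "0.77 -5.95 -2.83 1.4 -13.63 -0.6 0"

```text
time_s: 37.67
position: [0.5474, 0.1937, 0.2237]
tcp_rot: [[0.986, 0.167, -0.002], [0.167, -0.986, 0.002], [-0.002, -0.002, -1.0]]
force: [0.8, 0.2, -3.7]
opening: 0.32
grasp_force: 30.0
```

Run:
```python
from h import *
from rig import read_state
s=read_state();print(s['time_s'],s['position'],s['opening'],s['force'],s['joint_positions'])
print(delta(s['position'],s['tcp_rot'],[.547,.1902,.0704],down(-170.5)))
```

```text
37.6667 [0.54744132 0.19374708 0.22366133] 0.3198173149930835 [ 0.82456819  0.22821144 -3.74713279] [ 8.38767385 24.49610748 86.05675993  0.14680563 69.55903104 88.72768215]
[-0.028  0.022  0.022 -0.025  0.127  5.108]
```

Request:
send_rows --pt "0 0 0 0 0 0.2 0" --pt "0 0 0 0 0 0.6 0" --pt "0 0 0 0 0 1.1 0" --pt "0 0 0 0 0 1.6 0" --pt "0 0 0 0 0 2 0" --pt "0 0 0 0 0 2.3 0" --pt "0 0 0 0 0 2.4 0" --pt "0 0 0 0 0 2.4 0" --pt "0 0 0 0 0 2.4 0"

```text
time_s: 38.42
position: [0.5473, 0.1909, 0.1527]
tcp_rot: [[0.986, 0.165, -0.0], [0.165, -0.986, 0.001], [-0.0, -0.001, -1.0]]
force: [0.0, -0.3, -4.1]
opening: 0.323
grasp_force: 30.0
```

Run:
```python
from h import *
from rig import read_state,optics
s=read_state();print(s['time_s'],s['position'],s['opening'],s['force'])
print(delta(s['position'],s['tcp_rot'],[.547,.1902,.0704],down(-170.5)))
w=optics.capture('wrist')['image'];cv2.imwrite('pics/w14.png',w)
h=cv2.cvtColor(w,cv2.COLOR_BGR2HSV)[60:260:4,170:400:2]
print('\n'.join(''.join('B' if 3<=p[0]<=14 and p[1]>110 and p[2]>40 else '.' if p[2]<55 else 'o' if p[1]<90 and p[2]<100 else 'g' if p[1]<60 else '~' for p in r) for r in h))
```

```text
38.4167 [0.54725112 0.19090357 0.15265055] 0.32292203854423124 [ 0.03832594 -0.31003652 -4.14640776]
[-1.100e-02  1.000e-03 -3.000e-03 -1.200e-02  2.400e-02  2.742e+00]
~~~~~~~~~~~~~~~~~~~~~~~~~~~~~~~~~~~~~~~~~~g~~ooog~~~~~~~~~~~~~~~~~~~~~~~~~~~~~~~~~~~~~~~~~~~~~~~~~~~~~~~~~~~~~~~~~~
~~~~~~~~~~~~~~~~~~~~~~~~~~~~~~~~~~~~~~~~~~~~~goog~~~~~~~~~~~~~~~~~~~~~~~~~~~~~~~~~~~~~~~g~~~~~~~~~~~~~~~~~~~~~~~~~~
~~~~~~~~~~~~~~~~~~~~~~~~~~~~~~~~~~~~~~~~~g~~~~og~~~~~~~~~~~~~~~~~~~~~~~~~~~~~~~~~~~~~~~~~~~~~~~~~~~~~~~~~~~~~~~~~~~
~~~~~~~~~~~~~~~~~~~~~~~~~~~~~~~~~~~~~~~~~~~~~~~o~~~~~~~~~~~~~~~~~~~~~~~~~~~~~~~~~~~~~~~~~~~~~~~~~~~~~~~~~~~~~~~~~~~
~~~~~~~~~~~~~~~~~~~~~~~~~~~~~~~~~~~~~~~~~~~~g~~~ggg~~~~~~~~~~~~~~~~~~~~~~~~~~~~~~~~~~~g~~~~~~~~~~~~~~~~~~~~~~~~~~~~
~~~~~~~~~~~~~~~~~~~~~~~~~~~~~~~~~~~~~~ggog~~~~g~~~gggg~~~~~~~~~~~~~~~~~~~~~~~~~~~~~~~~~~~~~~~~~~~~~~~~~~~~~~~~~~~~~
~~~~~~~~~~~~~~~~~~~~~~~~~~~~~~~g~ggog~~~~~~~~go~~~~~gggggg~~~~~~~~~~~~~~~~~~~~~~~~~g~~~~~~~~~~~~~~~~~~~~~~~~~~~~~~~
~~~~~~~~~~~~~~~~~~~~~~~~~~g~~ggooggggggoog~~~~~~ggg~~~~ggggg~~~~~~~~~~~~~~~~~~~~~~~~~~~~~~~~~~~~~~~~~~~~~~~~~~~~~~~
~~~
[... 4168 characters left out ...]
~~~~
~~~~~~~~~~~~~~~~gggggggggggggggggggggggg~~~~~~~~~~~~~~BBB~BBBBBBBBBBBB~gggggggggggggggggggggggg~~~~~~~~~~~~~~~~~~~~
~~~~~~~~~~~~~~~~gggggggggggggggggggggggg~~~~~~~~~~~~BB~BB~~BBBBBBBBBBB~gggggggggggggggggggggggg~~~~~~~~~~~~~~~~~~~~
~~~~~~~~~~~~~~~~gggggggggggggggggggggggg~~~~~~~~~~~~~BBBBBBBBBBBBBBBBB~gggggggggggggggggggggggg~~~~~~~~~~~~~~~~~~~~
~~~~~~~~~~~~~~~~gggggggggggggggggg.oooggo~~~~~~~~~BBBBBBBBBBBBBBBBBBBBogg....gggggggggggggggggg~~~~~~~~~~~~~~~~~~~~
~~~~~~~~~~~~~~~~ggggggggggggggggg.ooooooo~~~~~B~~~~BBB~BBBBBBBBBBBBBBBo.......gggggggggggggggg~~~~~~~~~~~~~~~~~~~~~
ooooooooooooooooooooooooggggggggg.o..oooo~~~~~~~B~~BBBBBBBBBBBBBBBBBBB........ogggggggg......oo..oooooooooooooooooo
```

Request:
send_rows --pt "0 0 0 0 0 0.1 0" --pt "0 0 0 0 0 0.35 0" --pt "0 0 0 0 0 0.7 0" --pt "0 0 0 0 0 1.1 0" --pt "0 0 0 0 0 1.5 0" --pt "0 0 0 0 0 1.9 0" --pt "0 0 0 0 0 2.2 0" --pt "0 0 0 0 0 2.45 0" --pt "0 0 0 0 0 2.6 0" --pt "0 0 0 0 0 2.7 0" --pt "0 0 0 0 0 2.72 0" --pt "0 0 0 0 0 2.72 0"

```text
time_s: 39.47
position: [0.5472, 0.1911, 0.0712]
tcp_rot: [[0.986, 0.165, 0.0], [0.165, -0.986, 0.001], [0.0, -0.001, -1.0]]
force: [0.8, -0.2, -2.8]
opening: 0.322
grasp_force: 30.0
```

Request:
send_rows --pt "0 0 0 0 0 0.04 0" --pt "0 0 0 0 0 0.04 0" --pt "0 0 0 0 0 0.04 1" --pt "0 0 0 0 0 0.04 1" --pt "0 0 0 0 0 0.04 1" --pt "0 0 0 0 0 0.04 1" --pt "0 0 0 0 0 0.04 1" --pt "0 0 0 0 0 0 1" --pt "0 0 0 0 0 -0.3 1" --pt "0 0 0 0 0 -0.8 1" --pt "0 0 0 0 0 -1.5 1" --pt "0 0 0 0 0 -2.5 1" --pt "0 0 0 0 0 -3.5 1" --pt "0 0 0 0 0 -4.5 1" --pt "0 0 0 0 0 -5.3 1" --pt "0 0 0 0 0 -5.6 1" --pt "0 0 0 0 0 -5.6 1" --pt "0 0 0 0 0 -5.6 1"

```text
time_s: 40.97
position: [0.5465, 0.1908, 0.2387]
tcp_rot: [[0.986, 0.165, -0.001], [0.165, -0.986, 0.001], [-0.001, -0.001, -1.0]]
force: [0.4, 0.0, -1.0]
opening: 0.998
grasp_force: 0.0
```

Run:
```python
from h import *
from rig import read_state,optics
np.set_printoptions(precision=4,suppress=True)
s=read_state();print(s['time_s'],s['position'],s['opening'],s['force'],s['grasp_force'])
a,t,w=[optics.capture(n)['image'] for n in('side','top','wrist')]
for n,i in zip('stw',(a,t,w)): cv2.imwrite(f'pics/{n}15.png',i)
def c(im,x0,y0,x1,y1):
    h=cv2.cvtColor(im,cv2.COLOR_BGR2HSV);m=np.zeros(im.shape[:2],np.uint8);m[y0:y1,x0:x1]=cv2.inRange(h,(3,110,40),(14,255,255))[y0:y1,x0:x1]
    n,l,st,cc=cv2.connectedComponentsWithStats(m);i=1+st[1:,4].argmax();return cc[i],st[i],cv2.minAreaRect(cv2.findNonZero((l==i).astype(np.uint8)))[2]
for f in ('pics/side0.png','pics/s15.png'): print(f,c(cv2.imread(f),262,140,318,205))
h=cv2.cvtColor(w,cv2.COLOR_BGR2HSV)[60:260:4,170:400:3]
print('\n'.join(''.join('B' if 3<=p[0]<=14 and p[1]>110 and p[2]>40 else '.' if p[2]<55 else 'o' if p[1]<90 and p[2]<100 else 'g' if p[1]<60 else '~' for p in r) for r in h))
# change of bystanders between first and last top/side pictures
for n,f0,f1 in(('top','pics/top0.png','pics/t15.png'),('side','pics/side0.png','pics/s15.png')):
    d=cv2.absdiff(cv2.imread(f0),cv2.imread(f1)).max(2);m=cv2.morphologyEx((d>40).astype(np.uint8),cv2.MORPH_OPEN,np.ones((3,3)));k,l,st,cc=cv2.connectedComponentsWithStats(m);print(n,[(list(st[i])) for i in range(1,k) if st[i,4]>15])
```

```text
40.9667 [0.5465 0.1908 0.2387] 0.9979751288429158 [ 0.3588  0.0228 -0.9905] 0.0
pics/side0.png (array([289.0905, 177.4271]), array([278, 167,  24,  22, 398], dtype=int32), 79.69515228271484)
pics/s15.png (array([288.9043, 177.6524]), array([278, 168,  24,  21, 397], dtype=int32), 78.69007110595703)
~~~~~~~~~~~~~~~~~~~~~~~~~~~~~~~~oooo~oo~ooo~o~~o~~~~~~~~~~~~~~~~~~~~~~~~~~~~~
~~~~~~~~~~~~~~~~~~~~~~~~~~~~~~~~ooo~~~o~~o~oo~~~o~~~~~~~~~~~~~~~~~~~~~~~~~~~~
~~~~~~~~~~~~~~~~~~~~~~~~~~~~~~~~oo~o~o~~~o~~~~oo~~~~~~~~~~~~~~~~~~~~~~~~~~~~~
~~~~~~~~~~~~~~~~~~~~~~~~~~~~~~~~o~~~~o~oo~~o~~~o~~~~~~~~~~~~~~~~~~~~~~~~~~~~~
~~~~~~~~~~~~~~~~~~~~~~~~~~~~~~~~oo~~~~o~~~~ooo~o~~~~~~~~~~~~~~~~~~~~~~~~~~~~~
~~~~~~~~~~~~~~~~~~~~~~~~~~~~~~~~~~ogoo~o~o~~o~o~~~~~~~~~~~~~~~~~~~~~~~~~~~~~~
~~~~~~~~~~~~~~~~~~~~~~~~~g~~~~~~~ooo~o~oo~~~~~~~~~~~~~~~~~~~~~~~~~~~~~~~~~~~~
~~~~~~~~~~~~~~~~~~~~~~~~~~~~go~~~~o~~oo~o~~oo~o~~~~~g~~~~~~~~~~~~~~~~~~~~~~~~
~~~~~~~~~~~~~~~~~~~~~~~~~go~~~o~~~~~~oo~~oo~o~o~~~~~~~~~~~~~~~~~~~~~~~~~~~~~~
~~~~~~~~~~~~~~~~~~~~~~goooo~~~~~~~~~~~ooooo~ooo~~~~~~~~~~~~~~~~~~~~~~~~~~~~~~
~~~~~~~~~~~~~~~~~~~~
[... 6450 characters left out ...]
), np.int32(30), np.int32(490)], [np.int32(102), np.int32(215), np.int32(4), np.int32(5), np.int32(16)], [np.int32(97), np.int32(221), np.int32(5), np.int32(5), np.int32(20)], [np.int32(284), np.int32(230), np.int32(59), np.int32(76), np.int32(2428)], [np.int32(0), np.int32(285), np.int32(67), np.int32(81), np.int32(4323)], [np.int32(132), np.int32(287), np.int32(182), np.int32(133), np.int32(10083)], [np.int32(305), np.int32(303), np.int32(20), np.int32(19), np.int32(172)], [np.int32(114), np.int32(357), np.int32(17), np.int32(24), np.int32(239)], [np.int32(64), np.int32(375), np.int32(47), np.int32(21), np.int32(686)], [np.int32(251), np.int32(394), np.int32(5), np.int32(5), np.int32(22)]]
```

The roller's block sits within 0.3 px of its starting position and angle in the side view. The differences from the first pictures fit the arm and its shadow, with none at the mug or the spare tiles. I'm handing in.

```bash
python3 -c "
from rig import bot
print(bot.hand_in())"
```

```text
the job is handed in; nothing more can be done
None
```

I rolled all three tiles down and hung the roller back upright in its rest, released, and handed the job in at about 41 s; no verdict came back. I dropped the roller once on the way from a shallow first grip and recovered it, and the tile depths are inferred from pressing force, not measured.

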